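# Book the parts tins and tag in at the code reader

### The job

Book the stock in at the makerspace counter: screw the cap of the amber jar fully tight, stand every tin upright on a reader pad of its own with its yellow-marked side facing the reader block squarely, and lay the red tag flat and centred between the brass stops of the imaging stage. When all that is in place press the green read button fully down, then put the tag flat in the wooden tray, leaving the tins on the reader as they are, the cap tight and everything else on the bench alone.

Things in the scene. Friction and masses are not known exactly. Their poses are not given: they have to be found in the camera images.
- reader: code reader, fixed: grey base plate 210 x 310 mm, 4 mm thick, three round pads in a row along its y, and a black reader block (50 mm deep, 310 mm wide, top 74 mm above the table) with a red-framed window per pad. Origin on the table under the middle pad; +x points from pads to block, whose window face is 65 mm from the pads' centre line
- pad1 (a point): centre of round pad 1 of the reader (white-rimmed grey disc 62 mm across), on the plate's upper surface, 4 mm above the table; pads are 105 mm apart
- pad2 (a point): centre of round pad 2 of the reader (white-rimmed grey disc 62 mm across), on the plate's upper surface, 4 mm above the table; pads are 105 mm apart
- pad3 (a point): centre of round pad 3 of the reader (white-rimmed grey disc 62 mm across), on the plate's upper surface, 4 mm above the table; pads are 105 mm apart
- tin_white: white parts tin, upright cylinder 50 mm diameter, 55 mm high, 180 g, black lid; origin at the centre of its underside, z up its axis, +x towards its marked side (yellow patch with black bars; a yellow stripe on the lid runs from the centre to the same side). May be absent
- tin_blue: blue parts tin, upright cylinder 50 mm diameter, 55 mm high, 180 g, black lid; origin at the centre of its underside, z up its axis, +x towards its marked side (yellow patch with black bars; a yellow stripe on the lid runs from the centre to the same side). May be absent
- tin_green: green parts tin, upright cylinder 50 mm diameter, 55 mm high, 180 g, black lid; origin at the centre of its underside, z up its axis, +x towards its marked side (yellow patch with black bars; a yellow stripe on the lid runs from the centre to the same side). May be absent
- tin_white_mark (a point): middle of the yellow code patch of the white tin: 25 mm out along the tin's +x, 23 mm above its underside
- tin_blue_mark (a point): middle of the yellow code patch of the blue tin: 25 mm out along the tin's +x, 23 mm above its underside
- tin_green_mark (a point): middle of the yellow code patch of the green tin: 25 mm out along the tin's +x, 23 mm above its underside
- jar_cap (a joint): captive round black screw cap, 54 mm diameter, 30 mm high, on the amber jar (68 mm diameter, fixed on a steel foot 90 mm across): turns about the vertical only, does not lift. 0 = fully tight (yellow stripe on cap over yellow bar on jar, at its stop); grows in rad as unscrewed anticlockwise seen from above, up to 2.6; tighten clockwise; about 0.06 N m
- cap_top (a point): centre of the cap's top face, on its axis, 110 mm above the table (the cap's side spans 80 to 110 mm)
- read_button (a joint): green read button 34 mm across on a fixed yellow block 70 x 70 x 20 mm, 0 = up, 0.006 m = fully down, spring, 5 N to press fully down
- read_button_top (a point): centre of the top of the read button, moves with it; press straight down
- stage: imaging stage, fixed: dark steel plate 120 x 100 x 8 mm, origin under its centre on the table; white 70 x 34 mm field on top (long side along its x), brass stops 6 mm high round it: one past each end (inner face 38.5 mm from centre), two on each long side (inner face 20.5 mm from centre, 23 to 33 mm either way along x; the middle is free for fingers)
- tag: red acrylic tag, flat 70 x 34 x 10 mm, 40 g, long side along its x, pale field on top; origin at the centre of its underside
- tray_in (a point): centre of the inner floor of the wooden finished-parts tray (fixed, open above, 110 x 110 mm outside, 20 mm high, walls 4 mm thick), 4 mm above the table; axes along its sides
- ply_box: plywood cube with a burnt star pattern, 85 mm; a bystander, to be left alone; origin under its centre
- cell_tray: white tray with six yellow battery cells, 120 x 50 x 21 mm; a bystander, to be left alone; origin under its centre
- thumbwheel: black rubber thumbwheel, 48 mm across, 14 mm high, with a 10 mm steel stub up to 34 mm; a bystander, to be left alone; origin under its centre
- red_cap: flat red plastic disc, 36 mm across, 14 mm high; a bystander, to be left alone; origin under its centre
- driver: screwdriver lying flat; a bystander, to be left alone; origin under its centre
- clip_box: small blue plastic box, 45 x 32 x 20 mm; a bystander, to be left alone; origin under its centre

How it is judged:
By the outcome, as a careful person would: the job done as asked, in the order asked, and still so for the second after the job is handed in, with the robot touching nothing.
Of tin_white, tin_blue, tin_green only 2 to 3 are there at a start; the rules pass over those that are not, and their reading is None.
At some moment in a run one of tin_white, tin_blue, tin_green, tag may be knocked a few centimetres aside while the robot is not near it.
It also fails if it takes over 208 s, if anything falls off the work surface, if the arm or the gripper's body presses on something with over 40 N, if the wrist force passes 120 N, or if a joint passes its speed limit or range.

### The arm

A 6-joint arm with a two-finger parallel gripper is mounted at the origin on the work surface. World frame = base frame: x ahead of the robot, y to its left, z up, the work surface at z = 0. Lengths are in m, angles in rad, forces in N, time in s.
With the tool pointing down it reaches from about 0.3 to 0.775 m from the base axis. Payload 14.6 kg.
Tool frame: the origin (TCP) lies midway between the tips of the shut fingers; the grasp point (between the pads) lies 19 mm behind it (tcp_to_grasp is the distance from the TCP to the grasp point, in m); z points along the fingers, y is the line along which they close (so a half turn about z gives the same grasp; the last joint's range is limited). The gripper opens to 94 mm and grips with 3 to 60 N. Pads are 16 mm wide; open, the fingers measure 119 mm over their backs; the gripper's body (75 mm by 177 mm) begins 78 mm behind the grasp point.
Start: joints at [-1.196, 0.3, 1.521, -0, 1.321, -0.067], TCP at [0.235, -0.497, 0.205] pointing down, gripper open.
Joint ranges: [-3.03, 3.03], [-0.79, 2.21], [0.23, 2.52], [-1.04, 4.18], [0, 3.07], [-2.55, 2.55]. Speed limits (rad/s): [2.22, 2.22, 2.57, 3.14, 3.14, 3.14].

### API

Orientations are given as [roll, pitch, yaw] about the fixed x, y, z axes, in that order (R = Rz(yaw) Ry(pitch) Rx(roll)).
In Python, from station import * gives the robot as it stands.
- The arm moves only by the tool send_rows, never from a script. Its argument "motion" is a list of rows, each a list of 3 entries, a list of its own where there are three numbers: the shift along the tool's x, y, z in units of 0.03 m (1.0 is 0.03 m), then the turn, a rotation vector about the tool's x, y, z in units of 0.12 rad (1.0 is 0.12 rad), then the opening, from -1 (shut) to 1 (fully open). In form: [[[x, y, z], [rx, ry, rz], grip], ...]. A call has 1 to 12 rows; each row shifts and turns the commanded pose from where the row before left it, along the tool's axes as they then stand; what a row does not reach is not made up. A row lasts 1/10 s, in which the tool goes at most 50 mm and 8.59 degrees, less where a joint would pass 70% of its speed; a pose out of reach is approached as far as the arm can. A call with a number of a shift or a turn outside -1 to 1 is refused whole. A call with a gripper value outside its range is refused whole. The fingers move at their own pace and stop on an object; "squeeze" is the grip in N (left out, the last holds). Time passes only in rows, so rows that do not move let the fingers close. It gives the time, the measured TCP pose, the force, the opening and the grip force at its end, in the units of the state.
- get_obs(): the state, without advancing time (a new reading comes with each control period).
- camera(name): name is "scene" or "top" or "wrist"; returns a dict with "pixels" (400x640x3 uint8, red, green, blue), "depth" (400x640 float32, m along the optical axis (not along the pixel's ray), 0 where there is no reading), "fx", "fy", "cx", "cy" (pixels), "dist" ([k1, k2, p1, p2, k3] as OpenCV has them; the pictures are not rectified), "rvec" (rotation vector, rad) and "tvec" (3), from world to camera coordinates, as OpenCV has them. Camera axes: x right, y down, z forward; pixel columns grow to the right and rows downward; lengths in m; the calibration is good to about 2 mm. A picture is of the moment at which its call begins.
- hand_in(): hands the job in; it is judged then, once.
The state is a dict: "time_s": time; "qpos": joint angles; "joint_vel": joint speeds; "tau": joint torques, N m; "ee_pos": TCP position; "eef_rot": TCP orientation; "force": force on the tool from outside, world axes, zero at the start; "moment": the same for the moment, N m; "grip_width": finger opening in m; "grip_force": force on a finger pad.
Only numpy, scipy, OpenCV 4.12 (cv2) and the standard library are available. Lean on these libraries where they do the work, as an engineer would, in place of code of your own. Each camera call takes 0.05 s, during which the arm holds its last target. There are 200 camera calls.

## Working session

There is one attempt and no reset: what is moved stays moved. The work goes in short steps, Python scripts to look and compute and a tool call to move; the robot and the scene stay as the last step left them, time stands still between calls to the robot, and variables do not carry over. Pictures are saved under pics/ and viewed, at most 14 in all, crops included, and the job is handed in when it is done.

Besides the shell and the picture viewer there is one more tool, called after "Call:" by a JSON object that holds its "fn" and its "kwargs". send_rows: Moves the arm, as the interface text tells. Its arguments: {"type":"object","properties":{"motion":{"type":"array"},"squeeze":{"type":"number"}},"required":["motion"]}

```bash
mkdir -p pics; ls; cat > h.py <<'E'
from station import *
import numpy as np, cv2
from scipy.spatial.transform import Rotation as R
def cam(n):
    c=camera(n); c['K']=np.array([[c['fx'],0,c['cx']],[0,c['fy'],c['cy']],[0,0,1]],float); c['D']=np.array(c['dist'],float)
    c['R']=cv2.Rodrigues(np.array(c['rvec'],float))[0]; c['t']=np.array(c['tvec'],float).ravel(); return c
def world(c):
    v,u=np.mgrid[0:400,0:640]; p=cv2.undistortPoints(np.stack([u.ravel(),v.ravel()],1).astype(np.float64)[:,None],c['K'],c['D'])[:,0]
    d=c['depth'].ravel().astype(float); X=np.c_[p*d[:,None],d]
    return ((X-c['t'])@c['R']).reshape(400,640,3)
def onplane(c,uv,z):
    p=cv2.undistortPoints(np.array(uv,float).reshape(-1,1,2),c['K'],c['D'])[:,0]
    r=np.c_[p,np.ones(len(p))]@c['R']; o=-c['R'].T@c['t']
    return o+r*((z-o[2])/r[:,2])[:,None]
def save(n,im,s=1): cv2.imwrite('pics/'+n+'.png',cv2.resize(im[:,:,::-1],None,fx=s,fy=s,interpolation=cv2.INTER_CUBIC))
E
python3 - <<'E'
from h import *
import pickle
o=get_obs(); print(o['time_s'],o['ee_pos'],o['eef_rot'],o['grip_width'])
for n in('top','scene'):
    c=cam(n); save(n+'0',c['pixels'],1.25); pickle.dump(c,open(n+'0.pkl','wb'))
    print(n,-c['R'].T@c['t'],c['R'][2])
E
```

```text
pics
0.0 [ 0.23505682 -0.496949    0.20488685] [-3.14045563e+00 -8.23160895e-05  4.41792161e-01] 0.0940749901608558
top [0.39923788 0.03178881 1.34266841] [ 0.05394508  0.00220153 -0.99854148]
scene [1.27768588 0.00447792 1.00773239] [-0.66748853  0.00216819 -0.74461692]
```

View pics/top0.png

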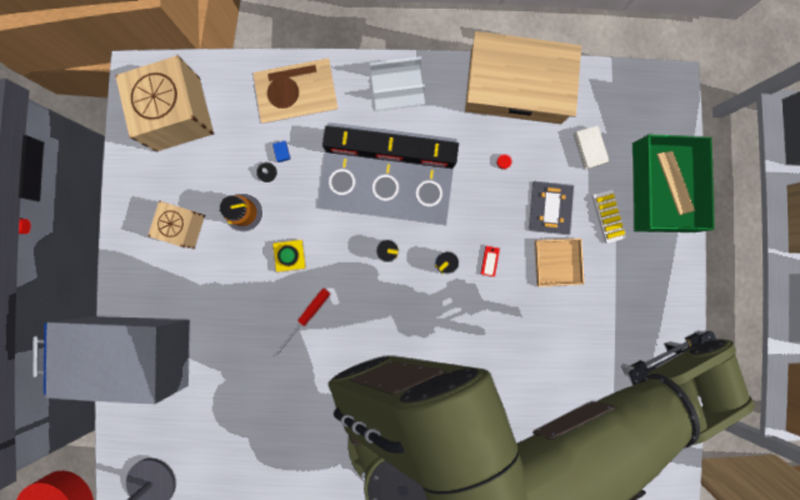

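View pics/scene0.png

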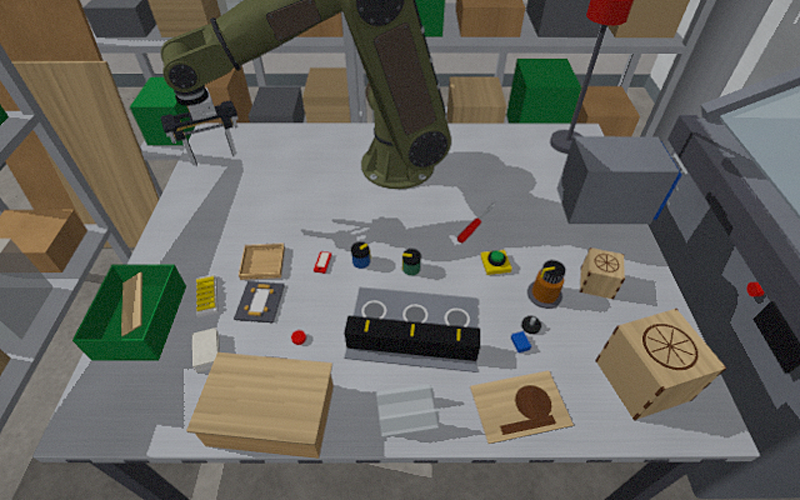

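The top view shows only two tins: green at about (387,251) and blue at (447,262). The tag is at (489,261), stage (552,207), tray (559,261), button (288,256), cap (236,208) and the pads at (342,182), (385,187) and (429,193). Next I'll get coarse positions for these.

```bash
python3 - <<'E'
from h import *
import pickle
c=pickle.load(open('top0.pkl','rb'));W=world(c)
P=dict(green=(387,251,.055),greenstripe=(394,252,.055),blue=(447,262,.055),bluestripe=(442,268,.055),tag=(489,261,.01),tag_a=(493,247,.01),tag_b=(486,275,.01),stage=(552,207,.008),tray=(559,261,.004),button=(288,256,.025),cap=(235,208,.11),capstripe=(243,206,.11),p1=(342,182,.004),p2=(385.5,187.5,.004),p3=(429,193,.004),thumb=(266,172,.02),driver=(313,308,.02))
for k,(u,v,z) in P.items():
    u/=1.25;v/=1.25
    print(k,onplane(c,[(u,v)],z)[0].round(3),W[int(round(v)),int(round(u))].round(3))
E
```

```text
green [0.45  0.038 0.055] [0.449 0.037 0.051]
greenstripe [0.448 0.022 0.055] [0.446 0.022 0.063]
blue [ 0.427 -0.099  0.055] [ 0.426 -0.101  0.054]
bluestripe [ 0.413 -0.088  0.055] [ 0.415 -0.089  0.053]
tag [ 0.432 -0.203  0.01 ] [ 0.432 -0.203  0.011]
tag_a [ 0.465 -0.213  0.01 ] [ 0.464 -0.211  0.01 ]
tag_b [ 0.399 -0.196  0.01 ] [ 0.399 -0.198  0.007]
stage [ 0.564 -0.355  0.008] [ 0.562 -0.355  0.012]
tray [ 0.435 -0.373  0.004] [ 0.434 -0.373  0.004]
button [0.435 0.269 0.025] [0.434 0.268 0.037]
cap [0.537 0.375 0.11 ] [0.538 0.376 0.106]
capstripe [0.541 0.357 0.11 ] [0.542 0.36  0.104]
p1 [0.615 0.148 0.004] [0.613 0.147 0.007]
p2 [0.603 0.044 0.004] [0.604 0.045 0.002]
p3 [ 0.592 -0.06   0.004] [ 0.593 -0.059  0.006]
thumb [0.634 0.328 0.02 ] [0.633 0.329 0.015]
driver [0.315 0.208 0.02 ] [0.316 0.209 0.021]
```

Call:
{"fn": "send_rows", "kwargs": {"motion": [[[0.89, -0.43, -0.28], [0, 0, 0], 1], [[0.89, -0.43, -0.28], [0, 0, 0], 1], [[0.89, -0.43, -0.28], [0, 0, 0], 1], [[0.89, -0.43, -0.28], [0, 0, 0], 1], [[0.89, -0.43, -0.28], [0, 0, 0], 1], [[0.89, -0.43, -0.28], [0, 0, 0], 1], [[0.89, -0.43, -0.28], [0, 0, 0], 1], [[0.89, -0.43, -0.28], [0, 0, 0], 1], [[0.89, -0.43, -0.28], [0, 0, 0], 1], [[0.89, -0.43, -0.28], [0, 0, 0], 1], [[0.89, -0.43, -0.28], [0, 0, 0], 1], [[0.89, -0.43, -0.28], [0, 0, 0], 1]]}}

```text
time_s: 1.3
ee_pos: [0.4592, -0.2191, 0.3064]
eef_rot: [-3.141, 0.0, 0.442]
force: [-0.1, -0.2, 0.8]
grip_width: 0.0942
grip_force: 0.0
```

```bash
cat >> h.py <<'E'
def plan(pos,yaw=None,n=None,zfirst=False):
    "rows: shift (tool axes, units) in n rows, then turn about tool z"
    o=get_obs(); Rt=R.from_euler('xyz',o['eef_rot']); y0=o['eef_rot'][2]
    d=Rt.inv().apply(np.array(pos)-o['ee_pos'])/.03
    n=n or int(np.ceil(abs(d).max()/1.0+1e-6)) or 1
    print('t',o['time_s'],'pos',np.round(o['ee_pos'],4),'yaw',round(y0,4),'q',np.round(o['qpos'],2))
    print('shift rows',n,(d/n).round(3))
    if yaw is not None:
        dy=(yaw-y0); dy=(dy+np.pi)%(2*np.pi)-np.pi
        m=int(np.ceil(abs(dy)/.12)) or 1
        print('turn rows',m,'rz',round(-dy/m/.12,3))
E
python3 - <<'E'
from h import *
import pickle
o=get_obs(); print(o['time_s'],o['ee_pos'],o['eef_rot'])
c=cam('wrist'); save('w1',c['pixels'],1.25); pickle.dump(c,open('w1.pkl','wb'))
print(-c['R'].T@c['t'],c['R'][2])
E
```

```text
1.3 [ 0.45915073 -0.21913663  0.30635992] [-3.14119771e+00  2.86185202e-04  4.41804327e-01]
[ 0.52227621 -0.19027302  0.48610301] [-0.21623103 -0.10124202 -0.97107888]
```

View pics/w1.png

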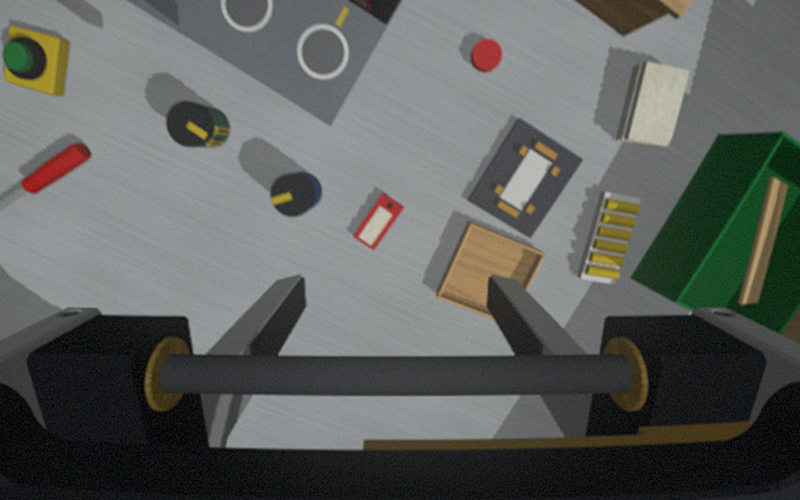

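The wrist view shows all of it: tag (379,220), stage field (527,181), tray (490,267), blue tin (296,194), green tin (196,124) and pad 3 (323,51). I'll measure these precisely now.

```bash
cat >> h.py <<'E'
def grid(c,z):
    v,u=np.mgrid[0:400,0:640]; return onplane(c,np.stack([u.ravel(),v.ravel()],1),z).reshape(400,640,3)[...,:2]
def hsv(c): return cv2.cvtColor(c['pixels'],cv2.COLOR_RGB2HSV).astype(int)
def rect(c,m,z):
    "min-area rectangle of mask's biggest blob, mapped to plane z: centre, size, yaw of long side"
    k=cv2.connectedComponentsWithStats(m.astype(np.uint8),connectivity=8); i=1+k[2][1:,4].argmax()
    v,u=np.nonzero(k[1]==i); P=onplane(c,np.stack([u,v],1),z)[:,:2]
    (ce,(w,h),a)=cv2.minAreaRect((P*1000).astype(np.float32)); a=np.radians(a)
    if w<h: w,h=h,w; a+=np.pi/2
    return np.array(ce)/1000,(w,h),(a+np.pi/2)%np.pi-np.pi/2,len(P)
def near(c,p,z,r):
    return np.linalg.norm(grid(c,z)-np.array(p),axis=2)<r
def tag(c,p,z=.01):
    H=hsv(c); return rect(c,near(c,p,z,.06)&((H[...,0]<8)|(H[...,0]>172))&(H[...,1]>130)&(H[...,2]>60),z)
def tin(c,p,z=.055,r=.025,r0=.06):
    W=world(c); H=hsv(c); G=grid(c,z)
    m=near(c,p,z,r0)&(W[...,2]>z-.012)&(W[...,2]<z+.012)
    dark=(H[...,2]<75)&m; y=(H[...,0]>18)&(H[...,0]<36)&(H[...,1]>120)&(H[...,2]>70)
    ce=np.array(p,float)
    Y=None
    for _ in range(6):
        inn=(np.linalg.norm(G-ce,axis=2)<r+.004)&(dark|(y&m))
        k=(cv2.minEnclosingCircle((G[inn]*1000).astype(np.float32)))
        ce2=G[inn].mean(0); ce=ce2
    yy=y&(np.linalg.norm(G-ce,axis=2)<r*.95); s=G[yy].mean(0)
    d=s-ce; 
    # stripe axis via line fit
    vx,vy,_,_=cv2.fitLine((G[yy]*1000).astype(np.float32),cv2.DIST_L2,0,.01,.01).ravel(); L=np.arctan2(vy,vx)
    return ce,np.array(k[0])/1000,k[1],'dir',np.arctan2(d[1],d[0]),'line',L,inn.sum(),yy.sum()
E
cat > m1.py <<'E'
from h import *
import pickle,sys
for f in sys.argv[1:]:
    c=pickle.load(open(f,'rb'));H=hsv(c); print(f)
    print('tag',tag(c,(.432,-.203)))
    print('blue',tin(c,(.427,-.1)));print('green',tin(c,(.45,.037)))
    m=near(c,(.563,-.355),.008,.06)&(H[...,1]<45)&(H[...,2]>130); print('stage',rect(c,m,.008))
    m=near(c,(.563,-.355),.008,.09)&(H[...,2]<95)&(H[...,1]<90)
    m=cv2.morphologyEx(m.astype(np.uint8),cv2.MORPH_CLOSE,np.ones((9,9)));print('plate',rect(c,m,.008))
    m=near(c,(.435,-.373),.02,.085)&(H[...,0]>8)&(H[...,0]<25)&(H[...,1]>70); print('tray',rect(c,m,.02))
    for p in((.615,.148),(.603,.044),(.592,-.06)):
        m=near(c,p,.004,.04)&(H[...,1]<40)&(H[...,2]>165)
        P=grid(c,.004)[m]; 
        if len(P)>20: k=cv2.minEnclosingCircle((P*1000).astype(np.float32)); print('pad',k[0],k[1],P.mean(0))
E
python3 m1.py w1.pkl top0.pkl
```

```text
w1.pkl
tag (array([ 0.43449332, -0.20472472]), (68.323486328125, 31.982803344726562), np.float64(-0.16280423060066962), 346)
blue (array([ 0.42957067, -0.10090027]), array([ 0.42898663, -0.10082258]), 26.172399520874023, 'dir', np.float64(2.3178882403541867), 'line', np.float32(-0.8674266), np.int64(897), np.int64(95))
green (array([0.45353164, 0.03600549]), array([0.45385507, 0.03558427]), 28.301067352294922, 'dir', np.float64(-1.9034462492920785), 'line', np.float32(1.3931998), np.int64(1064), np.int64(117))
stage (array([ 0.5645744, -0.3533204]), (70.63917541503906, 35.48578643798828), np.float64(-0.08897021990709497), 942)
plate (array([ 0.56445581, -0.35132889]), (118.06903839111328, 101.03697204589844), np.float64(-0.08305893439350065), 3445)
tray (array([ 0.43454041, -0.36842496]), (112.10400390625, 110.2965316772461), np.float64(-1.5099151826294106), 3369)
pad (603.5457153320312, 45.962364196777344) 29.388132095336914 [0.59074139 0.04022509]
pad (593.587890625, -57.888397216796875) 30.46241569519043 [ 0.59337092 -0.05874863]
top0.pkl
tag (array([ 0.43303342, -0.20497435]), (6
[... 378 characters left out ...]
float64(-1.7178654662976258), 'line', np.float32(1.3836044), np.int64(207), np.int64(39))
stage (array([ 0.56331549, -0.35389191]), (73.19377899169922, 37.04291915893555), np.float64(-0.06756106790394778), 293)
plate (array([ 0.56266675, -0.35056039]), (112.20637512207031, 93.79875183105469), np.float64(-0.07265436348872445), 634)
tray (array([ 0.43279645, -0.36868536]), (112.10057830810547, 108.21630096435547), np.float64(-1.512239697819751), 1364)
pad (616.8298950195312, 149.07997131347656) 33.246315002441406 [0.6176031  0.14938815]
pad (604.875244140625, 45.218414306640625) 33.70528030395508 [0.6048501 0.0456863]
pad (592.40283203125, -59.09375) 33.00271224975586 [ 0.592338   -0.05861545]
```

```bash
python3 - <<'E'
from h import *
plan((.434,-.205,.12),-.164)
E
```

```text
t 1.35 pos [ 0.4612 -0.2167  0.3076] yaw 0.4436 q [-0.51  0.15  1.47  0.    1.52  0.62]
shift rows 7 [-0.095 -0.106  0.893]
turn rows 6 rz 0.844
```

Call:
{"fn": "send_rows", "kwargs": {"motion": [[[-0.1, -0.11, 0.89], [0, 0, 0], 1], [[-0.1, -0.11, 0.89], [0, 0, 0], 1], [[-0.1, -0.11, 0.89], [0, 0, 0], 1], [[-0.1, -0.11, 0.89], [0, 0, 0], 1], [[-0.1, -0.11, 0.89], [0, 0, 0], 1], [[-0.1, -0.11, 0.89], [0, 0, 0.84], 0.2], [[-0.1, -0.11, 0.89], [0, 0, 0.84], 0.2], [[0, 0, 0], [0, 0, 0.84], 0.2], [[0, 0, 0], [0, 0, 0.84], 0.2], [[0, 0, 0], [0, 0, 0.84], 0.2], [[0, 0, 0], [0, 0, 0.84], 0.2], [[0, 0, 0], [0, 0, 0], 0.2]]}}

```text
time_s: 2.55
ee_pos: [0.4298, -0.2079, 0.1191]
eef_rot: [-3.141, 0.0, -0.165]
force: [-0.0, -0.4, 0.2]
grip_width: 0.0564
grip_force: 0.0
```

```bash
python3 - <<'E'
from h import *
c=cam('wrist'); save('w2',c['pixels'],1)
t=tag(c,(.434,-.205)); print(t)
plan((*t[0],.004),t[2])
E
```

```text
(array([ 0.43357562, -0.20649258]), (67.76426696777344, 32.975467681884766), np.float64(-0.16356869099157656), 1088)
t 2.6 pos [ 0.4298 -0.2079  0.1192] yaw -0.1609 q [-0.53  0.23  1.82 -0.    1.09  1.2 ]
shift rows 4 [ 0.029 -0.017  0.96 ]
turn rows 1 rz 0.022
```

View pics/w2.png

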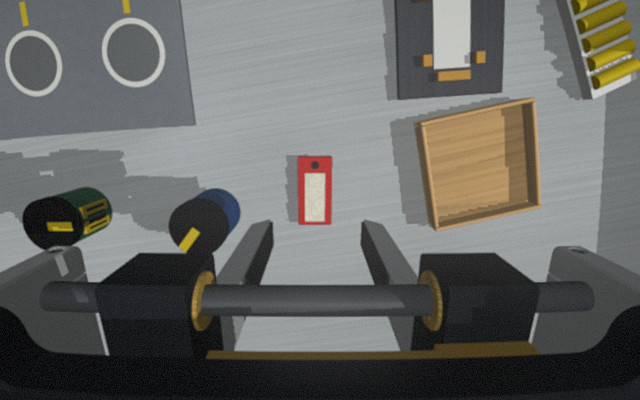

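The tag (315,190) sits between the open fingers, so I'll go down and grip it.

Call:
{"fn": "send_rows", "kwargs": {"motion": [[[0.03, -0.02, 0.96], [0, 0, 0], 0.2], [[0.03, -0.02, 0.96], [0, 0, 0], 0.2], [[0.03, -0.02, 0.96], [0, 0, 0], 0.2], [[0.03, -0.02, 0.93], [0, 0, 0], 0.2], [[0, 0, 0], [0, 0, 0], 0.2], [[0, 0, 0], [0, 0, 0], -1], [[0, 0, 0], [0, 0, 0], -1], [[0, 0, 0], [0, 0, 0], -1], [[0, 0, 0], [0, 0, 0], -1], [[0, 0, 0], [0, 0, 0], -1]], "squeeze": 12}}

```text
time_s: 3.6
ee_pos: [0.4344, -0.2065, 0.0061]
eef_rot: [3.141, -0.002, -0.163]
force: [-1.4, 1.1, 8.3]
grip_width: 0.0341
grip_force: 12.0
```

Call:
{"fn": "send_rows", "kwargs": {"motion": [[[0, 0, -0.9], [0, 0, 0], -1], [[0, 0, -0.9], [0, 0, 0], -1], [[0, 0, 0], [0, 0, 0], -1]]}}

```text
time_s: 3.9
ee_pos: [0.4354, -0.207, 0.0624]
eef_rot: [3.14, -0.005, -0.163]
force: [-0.1, 0.4, -0.9]
grip_width: 0.034
grip_force: 12.0
```

```bash
python3 - <<'E'
from h import *
c=cam('wrist');p=get_obs()['ee_pos'];H=hsv(c)
t=tag(c,p[:2],p[2]+.005); print(t, 'tcp',p)
m=near(c,(.563,-.354),.008,.06)&(H[...,1]<45)&(H[...,2]>130); print('stage',rect(c,m,.008))
m=near(c,(.435,-.37),.02,.085)&(H[...,0]>8)&(H[...,0]<25)&(H[...,1]>70); print('tray',rect(c,m,.02))
plan((.564,-.354,.058),-.083)
E
```

```text
(array([ 0.43532159, -0.20734598]), (68.38505554199219, 33.786861419677734), np.float64(-0.1619425648299746), 2754) tcp [ 0.43462627 -0.20657909  0.06060415]
stage (array([ 0.55058649, -0.35366666]), (44.87820816040039, 34.6796989440918), np.float64(-0.1011404666145932), 2868)
tray (array([ 0.43379416, -0.36792023]), (116.34288024902344, 110.9478988647461), np.float64(-1.507848848423186), 19196)
t 3.95 pos [ 0.4346 -0.2066  0.0606] yaw -0.1628 q [-0.52  0.33  1.86  0.    0.95  1.21]
shift rows 6 [0.842 0.692 0.018]
turn rows 1 rz -0.665
```

Call:
{"fn": "send_rows", "kwargs": {"motion": [[[0.84, 0.7, 0], [0, 0, 0], -1], [[0.84, 0.7, 0], [0, 0, 0], -1], [[0.84, 0.7, 0], [0, 0, 0], -1], [[0.84, 0.7, 0], [0, 0, 0], -1], [[0.84, 0.7, 0], [0, 0, 0], -1], [[0.84, 0.7, 0], [0, 0, 0], -1], [[0, 0, 0], [0, 0, -0.65], -1], [[0, 0, 0], [0, 0, 0], -1], [[0, 0, 0], [0, 0, 0], -1]]}}

```text
time_s: 4.85
ee_pos: [0.5621, -0.3545, 0.0581]
eef_rot: [-3.141, 0.001, -0.087]
force: [-0.5, 0.7, -0.9]
grip_width: 0.0333
grip_force: 12.0
```

```bash
python3 - <<'E'
from h import *
c=cam('wrist');p=get_obs()['ee_pos'];H=hsv(c); save('w3',c['pixels'],1)
t=tag(c,p[:2],p[2]+.005); print(t, 'tcp',p)
# brass stops
m=near(c,(.564,-.354),.014,.06)&(H[...,0]>10)&(H[...,0]<26)&(H[...,1]>120)&(H[...,2]>80)
k=cv2.connectedComponentsWithStats(m.astype(np.uint8))
for s,ce in zip(k[2][1:],k[3][1:]):
    if s[4]>25: print(s[4],onplane(c,[ce],.014)[0].round(4),ce.round())
m=near(c,(.564,-.354),.008,.1)&(H[...,2]<95)&(H[...,1]<90)
plan((.564,-.354,.03),-.083)
E
```

```text
(array([ 0.56286151, -0.35494531]), (69.04906463623047, 33.7559700012207), np.float64(-0.08703423495266183), 2924) tcp [ 0.56224596 -0.35451037  0.05852937]
436 [ 0.6059 -0.3579  0.014 ] [316. 158.]
144 [ 0.5934 -0.3325  0.014 ] [284. 177.]
136 [ 0.5894 -0.3811  0.014 ] [348. 177.]
t 4.9 pos [ 0.5622 -0.3545  0.0585] yaw -0.0866 q [-0.62  0.69  1.29  0.    1.16  1.04]
shift rows 1 [ 0.058 -0.021  0.951]
turn rows 1 rz -0.03
```

View pics/w3.png

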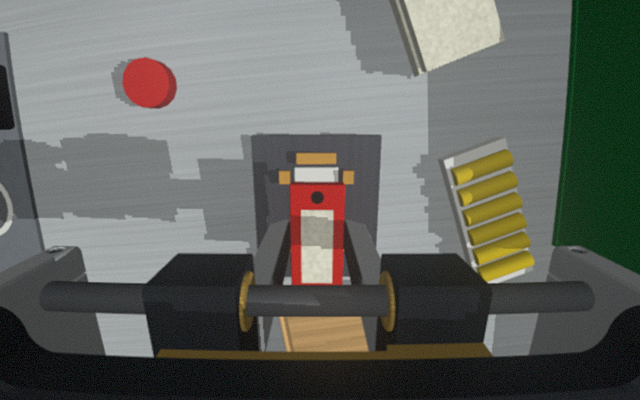

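Call:
{"fn": "send_rows", "kwargs": {"motion": [[[0.04, -0.02, 0.7], [0, 0, -0.03], -1], [[0, 0, 0.5], [0, 0, 0], -1], [[0, 0, 0.2], [0, 0, 0], -1], [[0, 0, 0], [0, 0, 0], -1], [[0, 0, 0], [0, 0, 0], -1]]}}

```text
time_s: 5.4
ee_pos: [0.5641, -0.3547, 0.0176]
eef_rot: [3.141, -0.001, -0.082]
force: [-0.2, -0.9, -0.7]
grip_width: 0.0339
grip_force: 12.0
```

```bash
python3 - <<'E'
from h import *
c=cam('wrist');p=get_obs()['ee_pos'];H=hsv(c); 
t=tag(c,p[:2],p[2]+.004); print(t, 'tcp',p,get_obs()['force'])
m=near(c,(.564,-.354),.014,.06)&(H[...,0]>10)&(H[...,0]<26)&(H[...,1]>120)&(H[...,2]>80)
k=cv2.connectedComponentsWithStats(m.astype(np.uint8))
for s,ce in zip(k[2][1:],k[3][1:]):
    if s[4]>25: print(s[4],onplane(c,[ce],.014)[0].round(4),ce.round())
E
```

```text
(array([ 0.56404578, -0.35512497]), (69.0019760131836, 34.076786041259766), np.float64(-0.08766087675715717), 2953) tcp [ 0.56418813 -0.35473775  0.01787744] [-0.87524366 -0.56970601  0.26230995]
664 [ 0.6059 -0.3579  0.014 ] [316. 169.]
225 [ 0.5936 -0.3327  0.014 ] [278. 191.]
218 [ 0.5896 -0.381   0.014 ] [354. 191.]
44 [ 0.5327 -0.3736  0.014 ] [347. 273.]
84 [ 0.5345 -0.3056  0.014 ] [248. 277.]
```

Call:
{"fn": "send_rows", "kwargs": {"motion": [[[0, -0.02, 0.1], [0, 0, 0], -1], [[0, 0, 0], [0, 0, 0], -1], [[0, 0, 0], [0, 0, 0], -0.1], [[0, 0, 0], [0, 0, 0], -0.1], [[0, 0, 0], [0, 0, 0], -0.1], [[0, 0, -0.8], [0, 0, 0], -0.1], [[0, 0, -1], [0, 0, 0], -0.1], [[0, 0, -1], [0, 0, 0], 1], [[0, 0, -1], [0, 0, 0], 1], [[0, 0, 0], [0, 0, 0], 1]]}}

```text
time_s: 6.45
ee_pos: [0.5654, -0.3549, 0.1329]
eef_rot: [3.138, -0.006, -0.081]
force: [-0.3, -1.1, 1.2]
grip_width: 0.0627
grip_force: 0.0
```

```bash
python3 - <<'E'
from h import *
c=cam('wrist');H=hsv(c); save('w4',c['pixels'][60:300,180:500],1.5)
print(tag(c,(.564,-.3545),.018))
m=near(c,(.564,-.354),.014,.06)&(H[...,0]>10)&(H[...,0]<26)&(H[...,1]>120)&(H[...,2]>80)
k=cv2.connectedComponentsWithStats(m.astype(np.uint8))
for s,ce in zip(k[2][1:],k[3][1:]):
    if s[4]>15: print(s[4],onplane(c,[ce],.014)[0].round(4),ce.round())
print(tin(c,(.428,-.1)))
plan((.428,-.099,.14),2.44)
E
```

```text
(array([ 0.56305688, -0.35419672]), (69.89525604248047, 33.66842269897461), np.float64(-0.09422690042474713), 1178)
240 [ 0.6058 -0.3578  0.014 ] [316. 154.]
80 [ 0.5937 -0.3323  0.014 ] [292. 168.]
78 [ 0.5896 -0.3809  0.014 ] [340. 168.]
73 [ 0.538  -0.3278  0.014 ] [292. 220.]
74 [ 0.5339 -0.3764  0.014 ] [339. 220.]
224 [ 0.5219 -0.3509  0.014 ] [316. 232.]h.py:50: RuntimeWarning: Mean of empty slice.
  ce2=G[inn].mean(0); ce=ce2
  ret = um.true_divide(
h.py:51: RuntimeWarning: Mean of empty slice.
  yy=y&(np.linalg.norm(G-ce,axis=2)<r*.95); s=G[yy].mean(0)
Traceback (most recent call last):
  File "h.py", line 54, in tin
    vx,vy,_,_=cv2.fitLine((G[yy]*1000).astype(np.float32),cv2.DIST_L2,0,.01,.01).ravel(); L=np.arctan2(vy,vx)
              ~~~~~~~~~~~^^^^^^^^^^^^^^^^^^^^^^^^^^^^^^^^^^^^^^^^^^^^^^^^^^^^^^^
cv2.error: OpenCV(4.12.0) /io/opencv/modules/imgproc/src/linefit.cpp:50: error: (-215:Assertion failed) count > 0 in function 'fitLine2D_wods'
```

View pics/w4.png

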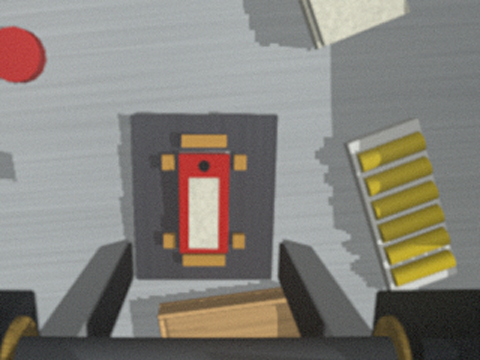

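The tag lies flat between the stops, within 1 mm of centre. Next is the blue tin.

```bash
python3 - <<'E'
from h import *
plan((.42,-.10,.16),2.39)
E
```

```text
t 6.5 pos [ 0.5646 -0.3544  0.1301] yaw -0.0814 q [-0.62  0.62  1.24 -0.    1.28  1.04]
shift rows 9 [-0.61  -0.895 -0.114]
turn rows 21 rz -0.981
```

Call:
{"fn": "send_rows", "kwargs": {"motion": [[[-0.61, -0.9, -0.11], [0, 0, 0], 1], [[-0.61, -0.9, -0.11], [0, 0, 0], 1], [[-0.61, -0.9, -0.11], [0, 0, 0], 1], [[-0.61, -0.9, -0.11], [0, 0, 0], 1], [[-0.61, -0.9, -0.11], [0, 0, 0], 1], [[-0.61, -0.9, -0.11], [0, 0, 0], 1], [[-0.61, -0.9, -0.11], [0, 0, 0], 1], [[-0.61, -0.9, -0.11], [0, 0, 0], 1], [[-0.61, -0.9, -0.11], [0, 0, 0], 1], [[0, 0, 0], [0, 0, -0.98], 1], [[0, 0, 0], [0, 0, -0.98], 1], [[0, 0, 0], [0, 0, -0.98], 1]]}}

```text
time_s: 7.7
ee_pos: [0.419, -0.098, 0.1568]
eef_rot: [-3.141, 0.001, 0.277]
force: [-0.2, -0.1, -0.5]
grip_width: 0.0941
grip_force: 0.0
```

Call:
{"fn": "send_rows", "kwargs": {"motion": [[[0, 0, 0], [0, 0, -0.98], 1], [[0, 0, 0], [0, 0, -0.98], 1], [[0, 0, 0], [0, 0, -0.98], 1], [[0, 0, 0], [0, 0, -0.98], 1], [[0, 0, 0], [0, 0, -0.98], 1], [[0, 0, 0], [0, 0, -0.98], 1], [[0, 0, 0], [0, 0, -0.98], 1], [[0, 0, 0], [0, 0, -0.98], 1], [[0, 0, 0], [0, 0, -0.98], 1], [[0, 0, 0], [0, 0, -0.98], 1], [[0, 0, 0], [0, 0, -0.98], 1], [[0, 0, 0], [0, 0, -0.98], 1]]}}

```text
time_s: 8.9
ee_pos: [0.419, -0.0982, 0.1567]
eef_rot: [-3.14, -0.001, 1.687]
force: [-0.8, 0.1, -0.9]
grip_width: 0.094
grip_force: 0.0
```

Call:
{"fn": "send_rows", "kwargs": {"motion": [[[0, 0, 0], [0, 0, -0.98], 1], [[0, 0, 0], [0, 0, -0.98], 1], [[0, 0, 0], [0, 0, -0.98], 1], [[0, 0, 0], [0, 0, -0.98], 1], [[0, 0, 0], [0, 0, -0.98], 1], [[0, 0, 0], [0, 0, -0.98], 1], [[0, 0, 0], [0, 0, 0], 1], [[0, 0, 0], [0, 0, 0], 1]]}}

```text
time_s: 9.7
ee_pos: [0.4192, -0.0982, 0.1571]
eef_rot: [-3.141, -0.001, 2.385]
force: [0.6, 0.0, -0.3]
grip_width: 0.0938
grip_force: 0.0
```

```bash
python3 - <<'E'
from h import *
c=cam('wrist'); save('w5',c['pixels'],1)
t=tin(c,(.428,-.1));print(t)
plan((*t[1],.03))
c=cam('top');print(tin(c,(.428,-.1)))
E
```

```text
(array([ 0.42627932, -0.09968257]), array([ 0.4263334 , -0.09990225]), 26.095319747924805, 'dir', np.float64(2.270789326091991), 'line', np.float32(-0.83914816), np.int64(1986), np.int64(223))
t 9.75 pos [ 0.4193 -0.0983  0.1573] yaw 2.3849 q [-0.32  0.08  1.9   0.    1.16 -1.13]
shift rows 5 [-0.042  0.025  0.849]h.py:50: RuntimeWarning: Mean of empty slice.
  ce2=G[inn].mean(0); ce=ce2
  ret = um.true_divide(
h.py:51: RuntimeWarning: Mean of empty slice.
  yy=y&(np.linalg.norm(G-ce,axis=2)<r*.95); s=G[yy].mean(0)
Traceback (most recent call last):
  File "h.py", line 54, in tin
    vx,vy,_,_=cv2.fitLine((G[yy]*1000).astype(np.float32),cv2.DIST_L2,0,.01,.01).ravel(); L=np.arctan2(vy,vx)
              ~~~~~~~~~~~^^^^^^^^^^^^^^^^^^^^^^^^^^^^^^^^^^^^^^^^^^^^^^^^^^^^^^^
cv2.error: OpenCV(4.12.0) /io/opencv/modules/imgproc/src/linefit.cpp:50: error: (-215:Assertion failed) count > 0 in function 'fitLine2D_wods'
```

View pics/w5.png

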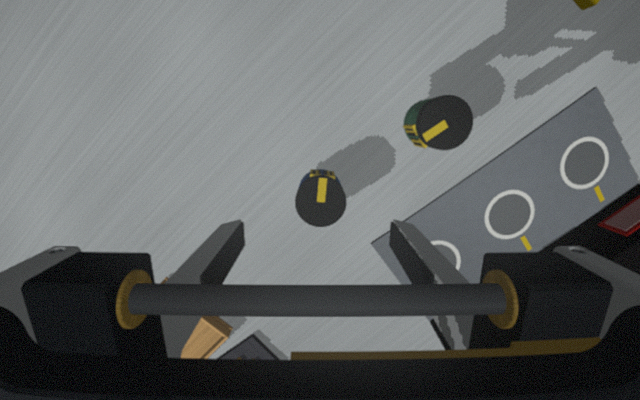

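The blue tin's lid (320,198) is between the fingers with the stripe pointing up in the image. Green is at (440,122). Now I'll grip the blue one.

Call:
{"fn": "send_rows", "kwargs": {"motion": [[[-0.04, 0.03, 0.95], [0, 0, 0], 1], [[-0.04, 0.03, 0.95], [0, 0, 0], 1], [[-0.04, 0.03, 0.95], [0, 0, 0], 1], [[-0.04, 0.03, 0.95], [0, 0, 0], 1], [[-0.04, 0.03, 0.93], [0, 0, 0], 1], [[0, 0, 0], [0, 0, 0], 1], [[0, 0, 0], [0, 0, 0], -1], [[0, 0, 0], [0, 0, 0], -1], [[0, 0, 0], [0, 0, 0], -1], [[0, 0, 0], [0, 0, 0], -1], [[0, 0, 0], [0, 0, 0], -1], [[0, 0, 0], [0, 0, 0], -1]], "squeeze": 20}}

```text
time_s: 11.0
ee_pos: [0.4271, -0.0992, 0.0161]
eef_rot: [3.141, 0.0, 2.388]
force: [1.2, 0.8, 4.0]
grip_width: 0.0499
grip_force: 20.4
```

Call:
{"fn": "send_rows", "kwargs": {"motion": [[[0, 0, -0.9], [0, 0, 0], -1], [[0, 0, -0.9], [0, 0, 0], -1], [[0, 0, -0.9], [0, 0, 0], -1], [[0, 0, -0.9], [0, 0, 0], -1], [[0, 0, 0], [0, 0, 0], -1], [[0, 0, 0], [0, 0, 0], -1]]}}

```text
time_s: 11.6
ee_pos: [0.4267, -0.0991, 0.1233]
eef_rot: [-3.142, -0.0, 2.388]
force: [-0.5, 0.0, -2.6]
grip_width: 0.0496
grip_force: 20.0
```

```bash
python3 - <<'E'
from h import *
c=cam('wrist'); p=get_obs()['ee_pos']
import pickle; pickle.dump(c,open('w6.pkl','wb'))
W=world(c); m=near(c,p[:2],p[2]+.04,.03); print(np.median(W[m][:,2]),p)
try: print(tin(c,p[:2],p[2]-.0155+.055,r0=.04))
except Exception as e: print(e)
H=hsv(c)
for q in((.617,.149),(.604,.045),(.593,-.058)):
    m=near(c,q,.004,.042)&(H[...,1]<40)&(H[...,2]>150); P=grid(c,.004)[m]
    if len(P)>20: k=cv2.minEnclosingCircle((P*1000).astype(np.float32)); e=cv2.fitEllipse((P*1000).astype(np.float32)); print('pad',k[0],k[1],P.mean(0),len(P))
plan((.593,-.058,.12),-.115)
E
```

```text
0.1629747138377335 [ 0.42639552 -0.09897397  0.12266281]
(array([ 0.42357361, -0.09594409]), array([ 0.42575098, -0.09769938]), 28.464841842651367, 'dir', np.float64(2.206858664364677), 'line', np.float32(-0.84867686), np.int64(6561), np.int64(805))
pad (617.23046875, 150.21240234375) 31.569820404052734 [0.61609295 0.14958867] 787
pad (605.3670043945312, 45.522037506103516) 31.723859786987305 [0.60420781 0.04577632] 802
pad (574.978515625, -42.3327522277832) 17.51178550720215 [ 0.57337425 -0.04029446] 132
t 11.65 pos [ 0.4264 -0.099   0.1227] yaw 2.3882 q [-0.31  0.15  1.92 -0.    1.08 -1.13]
shift rows 5 [-0.623  0.959  0.016]
turn rows 21 rz 0.993
```

Call:
{"fn": "send_rows", "kwargs": {"motion": [[[0, 0, 0], [0, 0, 0.96], -1], [[0, 0, 0], [0, 0, 0.96], -1], [[0, 0, 0], [0, 0, 0.96], -1], [[0, 0, 0], [0, 0, 0.96], -1], [[0, 0, 0], [0, 0, 0.96], -1], [[0, 0, 0], [0, 0, 0.96], -1], [[0, 0, 0], [0, 0, 0.96], -1], [[0, 0, 0], [0, 0, 0.96], -1], [[0, 0, 0], [0, 0, 0.96], -1], [[0, 0, 0], [0, 0, 0.96], -1], [[0, 0, 0], [0, 0, 0.96], -1], [[0, 0, 0], [0, 0, 0.96], -1]]}}

```text
time_s: 12.85
ee_pos: [0.4263, -0.0989, 0.1222]
eef_rot: [-3.139, 0.001, 1.001]
force: [0.3, -0.2, -2.2]
grip_width: 0.0496
grip_force: 20.0
```

Call:
{"fn": "send_rows", "kwargs": {"motion": [[[0, 0, 0], [0, 0, 0.96], -1], [[0, 0, 0], [0, 0, 0.96], -1], [[0, 0, 0], [0, 0, 0.96], -1], [[0, 0, 0], [0, 0, 0.96], -1], [[0, 0, 0], [0, 0, 0.96], -1], [[0, 0, 0], [0, 0, 0.96], -1], [[0, 0, 0], [0, 0, 0.96], -1], [[0, 0, 0], [0, 0, 0.96], -1], [[0, 0, 0], [0, 0, 0.85], -1], [[0, 0, 0], [0, 0, 0], -1], [[0, 0, 0], [0, 0, 0], -1]]}}

```text
time_s: 13.95
ee_pos: [0.4265, -0.099, 0.1229]
eef_rot: [-3.141, 0.002, -0.015]
force: [-0.8, -0.4, -2.6]
grip_width: 0.0499
grip_force: 20.0
```

```bash
python3 - <<'E'
from h import *
plan((.5935,-.0588,.115),-.018)
E
```

```text
t 13.95 pos [ 0.4265 -0.099   0.1229] yaw -0.0148 q [-0.31  0.15  1.92 -0.    1.08  1.27]
shift rows 6 [ 0.924 -0.237  0.042]
turn rows 1 rz 0.027
```

Call:
{"fn": "send_rows", "kwargs": {"motion": [[[0.92, -0.24, 0.04], [0, 0, 0], -1], [[0.92, -0.24, 0.04], [0, 0, 0], -1], [[0.92, -0.24, 0.04], [0, 0, 0], -1], [[0.92, -0.24, 0.04], [0, 0, 0], -1], [[0.92, -0.24, 0.04], [0, 0, 0], -1], [[0.92, -0.24, 0.04], [0, 0, 0], -1], [[0, 0, 0], [0, 0, 0], -1], [[0, 0, 0], [0, 0, 0], -1]]}}

```text
time_s: 14.75
ee_pos: [0.5928, -0.0588, 0.1155]
eef_rot: [-3.141, 0.002, -0.015]
force: [-0.0, -0.9, -3.1]
grip_width: 0.0495
grip_force: 20.0
```

```bash
cat > chk.py <<'E'
from h import *
c=cam('wrist'); p=get_obs()['ee_pos']; save('w7',c['pixels'],1)
try: print(tin(c,p[:2],p[2]-.0155+.055,r0=.04))
except Exception as e: print(e)
H=hsv(c)
for q in((.617,.149),(.605,.045),(.593,-.058)):
    m=near(c,q,.004,.042)&(H[...,1]<40)&(H[...,2]>150); P=grid(c,.004)[m]
    if len(P)>20: k=cv2.minEnclosingCircle((P*1000).astype(np.float32)); print('pad',k[0],k[1],P.mean(0),len(P))
# block top edge points (front edge, z=.074): yellow bars above windows
W=world(c);G=grid(c,.074)
m=(abs(W[...,2]-.074)<.008)&(H[...,2]<70)&(abs(W[...,1]-.045)<.15)&(W[...,0]>.62)
if m.sum()>200: print('block',rect(c,m,.074))
plan((.5935,-.0588,.025),-.018)
E
python3 chk.py
```

```text
(array([ 0.59921595, -0.05929522]), array([ 0.59597961, -0.05950248]), 28.2864933013916, 'dir', np.float64(-0.19176292722744717), 'line', np.float32(-0.117827706), np.int64(6490), np.int64(831))
pad (606.9202270507812, 150.34812927246094) 40.338035583496094 [0.60408567 0.14943918] 1617
pad (604.9791259765625, 44.963134765625) 41.96983337402344 [0.60189266 0.03782037] 2646
pad (593.011474609375, -57.988460540771484) 41.98522186279297 [ 0.60894251 -0.0573668 ] 2163
block (array([0.69347327, 0.03601197]), (289.22247314453125, 49.053688049316406), np.float64(1.4569284801727602), 24590)
t 14.8 pos [ 0.5926 -0.059   0.1159] yaw -0.0163 q [-0.16  0.48  1.48 -0.    1.18  1.43]
shift rows 4 [ 0.009 -0.001  0.758]
turn rows 1 rz 0.014
```

View pics/w7.png

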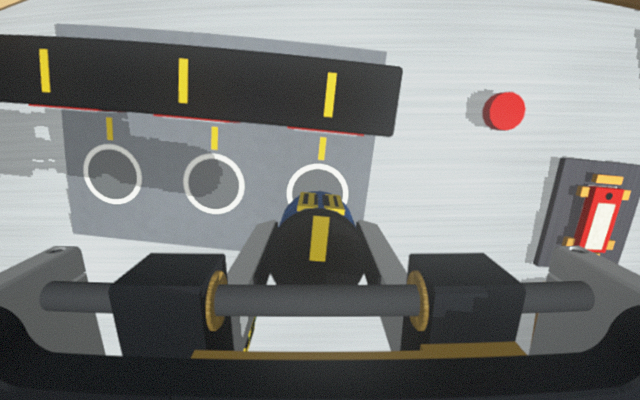

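The blue tin is over pad 3 and its stripe (318,238) points squarely at the block, so I'll set it down.

Call:
{"fn": "send_rows", "kwargs": {"motion": [[[0.03, 0, 0.9], [0, 0, 0], -1], [[0, 0, 0.9], [0, 0, 0], -1], [[0, 0, 0.8], [0, 0, 0], -1], [[0, 0, 0.4], [0, 0, 0], -1], [[0, 0, 0.1], [0, 0, 0], -1], [[0, 0, 0.05], [0, 0, 0], -1], [[0, 0, 0], [0, 0, 0], -1], [[0, 0, 0], [0, 0, 0], -1]]}}

```text
time_s: 15.6
ee_pos: [0.5947, -0.059, 0.0232]
eef_rot: [3.141, -0.002, -0.018]
force: [-0.1, 0.6, -2.1]
grip_width: 0.0498
grip_force: 20.0
```

Call:
{"fn": "send_rows", "kwargs": {"motion": [[[-0.03, 0, 0.07], [0, 0, 0], -1], [[0, 0, 0], [0, 0, 0], -1], [[0, 0, 0], [0, 0, 0], 0.6], [[0, 0, 0], [0, 0, 0], 0.6], [[0, 0, 0], [0, 0, 0], 0.6], [[0, 0, 0], [0, 0, 0], 0.6], [[0, 0, -0.6], [0, 0, 0], 0.6], [[0, 0, -1], [0, 0, 0], 0.6], [[0, 0, -1], [0, 0, 0], 0.6], [[0, 0, -1], [0, 0, 0], 1], [[0, 0, -1], [0, 0, 0], 1], [[0, 0, 0], [0, 0, 0], 1]]}}

```text
time_s: 16.8
ee_pos: [0.5949, -0.0592, 0.1624]
eef_rot: [3.141, -0.007, -0.018]
force: [0.1, 0.6, 0.1]
grip_width: 0.0931
grip_force: 0.0
```

```bash
cat > t2.py <<'E'
from h import *
import sys
def tin2(c,p,z,r=.025):
    "stripe: blob of yellow on plane z nearest lid centre"
    H=hsv(c);G=grid(c,z); y=near(c,p,z,.024)&(H[...,0]>18)&(H[...,0]<36)&(H[...,1]>120)&(H[...,2]>70)
    k=cv2.connectedComponentsWithStats(y.astype(np.uint8)); i=1+k[2][1:,4].argmax()
    P=(G[k[1]==i]*1000).astype(np.float32); (ce,(w,h),a)=cv2.minAreaRect(P); vx,vy,_,_=cv2.fitLine(P,cv2.DIST_L2,0,.01,.01).ravel()
    return np.round(P.mean(0),1),np.round((w,h),1),float(np.arctan2(vy,vx)),len(P)
E
python3 - <<'E'
from t2 import *
c=cam('wrist'); print(tin(c,(.594,-.059),.059)); print(tin2(c,(.594,-.059),.059))
H=hsv(c)
for q in((.617,.149),(.605,.045),(.593,-.058)):
    m=near(c,q,.004,.042)&(H[...,1]<40)&(H[...,2]>175); P=grid(c,.004)[m]
    if len(P)>20: k=cv2.minEnclosingCircle((P*1000).astype(np.float32)); print('pad',k[0],k[1],P.mean(0),len(P))
W=world(c);m=(abs(W[...,2]-.074)<.008)&(H[...,2]<70)&(abs(W[...,1]-.045)<.17)&(W[...,0]>.63)
print('block',rect(c,m,.074))
save('w8',c['pixels'],1)
print(tin(c,(.4525,.037)))
plan((.452,.037,.16),1.4)
E
```

```text
(array([ 0.59481829, -0.05920066]), array([ 0.59475641, -0.05946495]), 25.925752639770508, 'dir', np.float64(-0.1312512734921462), 'line', np.float32(-0.09853743), np.int64(1980), np.int64(243))
(array([605.6, -60.6], dtype=float32), array([ 9.4, 24.3]), -0.10104590654373169, 236)
pad (616.0243530273438, 149.6541290283203) 31.329273223876953 [0.60895048 0.15072977] 508
pad (604.414306640625, 45.06336212158203) 31.338565826416016 [0.6052603  0.05192282] 546
pad (594.277099609375, -60.79106521606445) 30.078153610229492 [ 0.61052451 -0.07203186] 233
block (array([0.69357764, 0.03456947]), (306.4207763671875, 48.739707946777344), np.float64(1.4585862979513342), 18290)h.py:51: RuntimeWarning: Mean of empty slice.
  yy=y&(np.linalg.norm(G-ce,axis=2)<r*.95); s=G[yy].mean(0)
  ret = um.true_divide(
Traceback (most recent call last):
  File "h.py", line 54, in tin
    vx,vy,_,_=cv2.fitLine((G[yy]*1000).astype(np.float32),cv2.DIST_L2,0,.01,.01).ravel(); L=np.arctan2(vy,vx)
              ~~~~~~~~~~~^^^^^^^^^^^^^^^^^^^^^^^^^^^^^^^^^^^^^^^^^^^^^^^^^^^^^^^
cv2.error: OpenCV(4.12.0) /io/opencv/modules/imgproc/src/linefit.cpp:50: error: (-215:Assertion failed) count > 0 in function 'fitLine2D_wods'
```

View pics/w8.png

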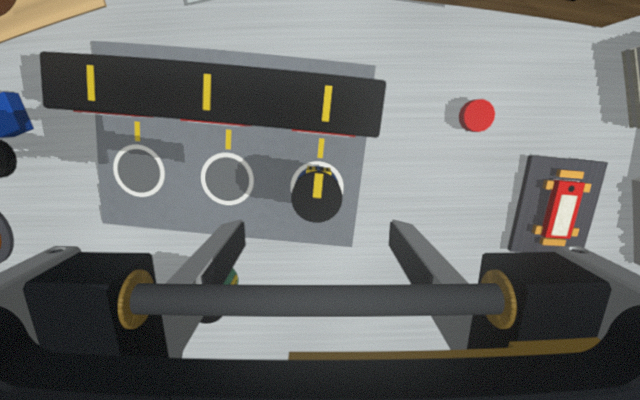

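Blue stands on pad 3 (316,192) within about 2 mm, facing the block. Green next.

```bash
python3 - <<'E'
from h import *
plan((.452,.037,.16),1.39)
E
```

```text
t 16.85 pos [ 0.5941 -0.059   0.1599] yaw -0.0178 q [-0.16  0.44  1.44  0.    1.26  1.43]
shift rows 5 [-0.958 -0.623 -0.004]
turn rows 12 rz -0.978
```

Call:
{"fn": "send_rows", "kwargs": {"motion": [[[-0.96, -0.62, 0], [0, 0, 0], 1], [[-0.96, -0.62, 0], [0, 0, 0], 1], [[-0.96, -0.62, 0], [0, 0, 0], 1], [[-0.96, -0.62, 0], [0, 0, 0], 1], [[-0.96, -0.62, 0], [0, 0, 0], 1]]}}

```text
time_s: 17.35
ee_pos: [0.4492, 0.0372, 0.1568]
eef_rot: [-3.142, 0.002, -0.018]
force: [-0.0, 1.2, 1.4]
grip_width: 0.0939
grip_force: 0.0
```

Call:
{"fn": "send_rows", "kwargs": {"motion": [[[0, 0, 0], [0, 0, -0.98], 1], [[0, 0, 0], [0, 0, -0.98], 1], [[0, 0, 0], [0, 0, -0.98], 1], [[0, 0, 0], [0, 0, -0.98], 1], [[0, 0, 0], [0, 0, -0.98], 1], [[0, 0, 0], [0, 0, -0.98], 1], [[0, 0, 0], [0, 0, -0.98], 1], [[0, 0, 0], [0, 0, -0.98], 1], [[0, 0, 0], [0, 0, -0.98], 1], [[0, 0, 0], [0, 0, -0.98], 1], [[0, 0, 0], [0, 0, -0.98], 1], [[0, 0, 0], [0, 0, -0.98], 1]]}}

```text
time_s: 18.55
ee_pos: [0.4505, 0.0366, 0.1569]
eef_rot: [-3.14, 0.0, 1.398]
force: [-0.3, 0.1, -0.6]
grip_width: 0.094
grip_force: 0.0
```

Call:
{"fn": "send_rows", "kwargs": {"motion": [[[0, 0, 0], [0, 0, 0], 1], [[0, 0, 0], [0, 0, 0], 1]]}}

```text
time_s: 18.75
ee_pos: [0.4507, 0.0366, 0.1574]
eef_rot: [-3.14, 0.0, 1.39]
force: [-1.4, -0.1, 0.4]
grip_width: 0.094
grip_force: 0.0
```

```bash
python3 - <<'E'
from t2 import *
c=cam('wrist'); t=tin(c,(.452,.037)); print(t); print(tin2(c,t[1],.055))
plan((*t[1],.0155))
E
```

```text
(array([0.47350155, 0.06862066]), array([0.47360034, 0.06913557]), 25.31160545349121, 'dir', np.float64(-1.6905984903995632), 'line', np.float32(1.4240177), np.int64(2008), np.int64(220))
(array([472.1,  56.6], dtype=float32), array([21.5,  8.7]), 1.4374834299087524, 213)
t 18.8 pos [0.4508 0.0366 0.1575] yaw 1.3901 q [0.   0.13 1.84 0.   1.17 0.18]
shift rows 5 [0.241 0.112 0.947]
```

The green tin was knocked to about (0.4735, 0.069). I'll shift over it first and then go down.

Call:
{"fn": "send_rows", "kwargs": {"motion": [[[0.6, 0.28, 0], [0, 0, 0], 1], [[0.6, 0.28, 0.4], [0, 0, 0], 1], [[0, 0, 0.9], [0, 0, 0], 1], [[0, 0, 0.9], [0, 0, 0], 1], [[0, 0, 0.9], [0, 0, 0], 1], [[0, 0, 0.9], [0, 0, 0], 1], [[0, 0, 0.7], [0, 0, 0], 1], [[0, 0, 0], [0, 0, 0], -1], [[0, 0, 0], [0, 0, 0], -1], [[0, 0, 0], [0, 0, 0], -1], [[0, 0, 0], [0, 0, 0], -1], [[0, 0, 0], [0, 0, 0], -1]]}}

```text
time_s: 20.0
ee_pos: [0.4743, 0.0691, 0.0178]
eef_rot: [3.14, -0.0, 1.393]
force: [-0.8, -0.1, 0.4]
grip_width: 0.0574
grip_force: 0.0
```

Call:
{"fn": "send_rows", "kwargs": {"motion": [[[0, 0, 0], [0, 0, 0], -1], [[0, 0, -0.9], [0, 0, 0], -1], [[0, 0, -0.9], [0, 0, 0], -1], [[0, 0, -0.9], [0, 0, 0], -1], [[0, 0, -0.9], [0, 0, 0], -1], [[0, 0, 0], [0, 0, 0], -1], [[0, 0, 0], [0, 0, 0], -1]]}}

```text
time_s: 20.7
ee_pos: [0.4736, 0.0691, 0.1245]
eef_rot: [-3.142, 0.0, 1.393]
force: [0.2, 0.9, -2.8]
grip_width: 0.0498
grip_force: 20.0
```

```bash
python3 - <<'E'
from t2 import *
c=cam('wrist'); p=get_obs()['ee_pos']; print(tin2(c,p[:2],p[2]+.0395)); print(get_obs()['eef_rot'])
plan((.6155,.1497,.12),2.99)
E
```

```text
(array([473.3,  61.2], dtype=float32), array([14. ,  8.5]), 1.396080493927002, 416)
[-3.14007467e+00  3.59417058e-04  1.39335337e+00]
t 20.75 pos [0.4733 0.0691 0.1239] yaw 1.3934 q [0.07 0.23 1.81 0.   1.1  0.25]
shift rows 5 [0.697 0.838 0.024]
turn rows 14 rz -0.95
```

Call:
{"fn": "send_rows", "kwargs": {"motion": [[[0, 0, 0], [0, 0, -0.95], -1], [[0, 0, 0], [0, 0, -0.95], -1], [[0, 0, 0], [0, 0, -0.95], -1], [[0, 0, 0], [0, 0, -0.95], -1], [[0, 0, 0], [0, 0, -0.95], -1], [[0, 0, 0], [0, 0, -0.95], -1], [[0, 0, 0], [0, 0, -0.95], -1], [[0, 0, 0], [0, 0, -0.95], -1], [[0, 0, 0], [0, 0, -0.95], -1], [[0, 0, 0], [0, 0, -0.95], -1], [[0, 0, 0], [0, 0, -0.95], -1], [[0, 0, 0], [0, 0, -0.95], -1]]}}

```text
time_s: 21.95
ee_pos: [0.4731, 0.069, 0.1233]
eef_rot: [-3.14, -0.003, 2.766]
force: [0.1, 0.3, -2.1]
grip_width: 0.0494
grip_force: 20.0
```

Call:
{"fn": "send_rows", "kwargs": {"motion": [[[0, 0, 0], [0, 0, -0.95], -1], [[0, 0, 0], [0, 0, -0.95], -1], [[0, 0, 0], [0, 0, 0], -1], [[0, 0, 0], [0, 0, 0], -1]]}}

```text
time_s: 22.35
ee_pos: [0.4734, 0.0691, 0.124]
eef_rot: [-3.141, -0.002, 2.986]
force: [0.0, 0.1, -2.2]
grip_width: 0.0495
grip_force: 20.0
```

```bash
python3 - <<'E'
from t2 import *
plan((.6155,.1497,.12))
E
```

```text
t 22.35 pos [0.4734 0.0691 0.124 ] yaw 2.986 q [ 0.07  0.23  1.81  0.    1.1  -1.35]
shift rows 5 [-0.852  0.678  0.025]
```

Call:
{"fn": "send_rows", "kwargs": {"motion": [[[-0.85, 0.68, 0], [0, 0, 0], -1], [[-0.85, 0.68, 0], [0, 0, 0], -1], [[-0.85, 0.68, 0], [0, 0, 0], -1], [[-0.85, 0.68, 0], [0, 0, 0], -1], [[-0.85, 0.68, 0], [0, 0, 0], -1], [[0, 0, 0], [0, 0, 0], -1], [[0, 0, 0], [0, 0, 0], -1]]}}

```text
time_s: 23.05
ee_pos: [0.615, 0.1506, 0.1237]
eef_rot: [-3.141, -0.002, 2.988]
force: [-0.6, -0.2, -2.7]
grip_width: 0.0493
grip_force: 20.0
```

```bash
python3 - <<'E'
from t2 import *
c=cam('wrist'); p=get_obs()['ee_pos']; print(p)
try: print(tin2(c,p[:2],p[2]+.0395))
except Exception as e: print('no stripe')
W=world(c); m=near(c,p[:2],p[2]+.04,.02); z=W[m][:,2]-p[2]; print('lid rel',np.percentile(z,[20,50,80]))
plan((.6155,.1497,.024),2.986)
E
```

```text
[0.61471795 0.15032567 0.12417896]
(array([622.4, 149.4], dtype=float32), array([ 8.4, 13.9]), -0.1347929984331131, 395)
lid rel [0.03727684 0.03781546 0.03843399]
t 23.1 pos [0.6147 0.1503 0.1242] yaw 2.9878 q [ 0.18  0.56  1.35 -0.    1.23 -1.23]
shift rows 4 [-0.008 -0.004  0.835]
turn rows 1 rz 0.015
```

Call:
{"fn": "send_rows", "kwargs": {"motion": [[[-0.01, 0, 0.9], [0, 0, 0], -1], [[0, 0, 0.9], [0, 0, 0], -1], [[0, 0, 0.8], [0, 0, 0], -1], [[0, 0, 0.5], [0, 0, 0], -1], [[0, 0, 0.25], [0, 0, 0], -1], [[0, 0, 0.05], [0, 0, 0], -1], [[0, 0, 0], [0, 0, 0], -1]]}}

```text
time_s: 23.8
ee_pos: [0.616, 0.1505, 0.0239]
eef_rot: [3.141, 0.001, 2.989]
force: [0.6, -0.4, -1.9]
grip_width: 0.0496
grip_force: 20.0
```

Call:
{"fn": "send_rows", "kwargs": {"motion": [[[0.01, 0.02, 0.09], [0, 0, 0], -1], [[0, 0, 0], [0, 0, 0], -1], [[0, 0, 0], [0, 0, 0], 0.6], [[0, 0, 0], [0, 0, 0], 0.6], [[0, 0, 0], [0, 0, 0], 0.6], [[0, 0, 0], [0, 0, 0], 0.6], [[0, 0, -0.6], [0, 0, 0], 0.6], [[0, 0, -1], [0, 0, 0], 0.6], [[0, 0, -1], [0, 0, 0], 0.6], [[0, 0, -1], [0, 0, 0], 1], [[0, 0, -1], [0, 0, 0], 1], [[0, 0, 0], [0, 0, 0], 1]]}}

```text
time_s: 25.0
ee_pos: [0.617, 0.1515, 0.1629]
eef_rot: [3.139, 0.006, 2.989]
force: [0.7, 0.9, -0.3]
grip_width: 0.0932
grip_force: 0.0
```

```bash
python3 - <<'E'
from t2 import *
c=cam('wrist'); t=tin(c,(.616,.15),.059); print(t); print(tin2(c,t[1],.059))
c=cam('top')
plan((.50,.33,.26),0.5)
E
```

```text
(array([0.61596027, 0.15117063]), array([0.61626825, 0.15054312]), 26.07390594482422, 'dir', np.float64(-0.12717871955677218), 'line', np.float32(-0.12210311), np.int64(2011), np.int64(207))
(array([628.9, 149.5], dtype=float32), array([ 9. , 22.8]), -0.13315366208553314, 213)
t 25.1 pos [0.6155 0.1512 0.1584] yaw 2.9894 q [ 0.18  0.52  1.32  0.    1.3  -1.24]
shift rows 6 [ 0.784  0.885 -0.565]
turn rows 21 rz 0.988
```

Green is squarely on pad 1. Now the cap.

Call:
{"fn": "send_rows", "kwargs": {"motion": [[[0.78, 0.88, -0.55], [0, 0, 0], 1], [[0.78, 0.88, -0.55], [0, 0, 0], 1], [[0.78, 0.88, -0.55], [0, 0, 0], 1], [[0.78, 0.88, -0.55], [0, 0, 0], 1], [[0.78, 0.88, -0.55], [0, 0, 0], 1], [[0.78, 0.88, -0.55], [0, 0, 0], 1], [[0, 0, 0], [0, 0, 0], 1], [[0, 0, 0], [0, 0, 0], 1]]}}

```text
time_s: 25.9
ee_pos: [0.5004, 0.3292, 0.256]
eef_rot: [-3.14, -0.001, 2.991]
force: [0.3, -0.2, -0.8]
grip_width: 0.0944
grip_force: 0.0
```

```bash
python3 - <<'E'
from t2 import *
c=cam('wrist'); save('w9',c['pixels'],1.25)
t=tin(c,(.537,.375),.11,.027,.07); print(t); print(tin2(c,t[1],.11))
s=cam('scene'); im=s['pixels'][180:260,390:500]; save('s9',im,5)
plan((*t[1],.16))
E
```

```text
(array([0.53684993, 0.3837976 ]), array([0.53683044, 0.38342343]), 28.637405395507812, 'dir', np.float64(-1.1078106082970236), 'line', np.float32(-1.3506465), np.int64(1701), np.int64(137))
(array([542.4, 373. ], dtype=float32), array([ 7.4, 25. ]), -1.3529884815216064, 131)
t 26.0 pos [0.5009 0.3281 0.2558] yaw 2.9886 q [ 0.52  0.38  1.3  -0.    1.47 -0.9 ]
shift rows 4 [-0.227  0.502  0.797]
```

View pics/w9.png

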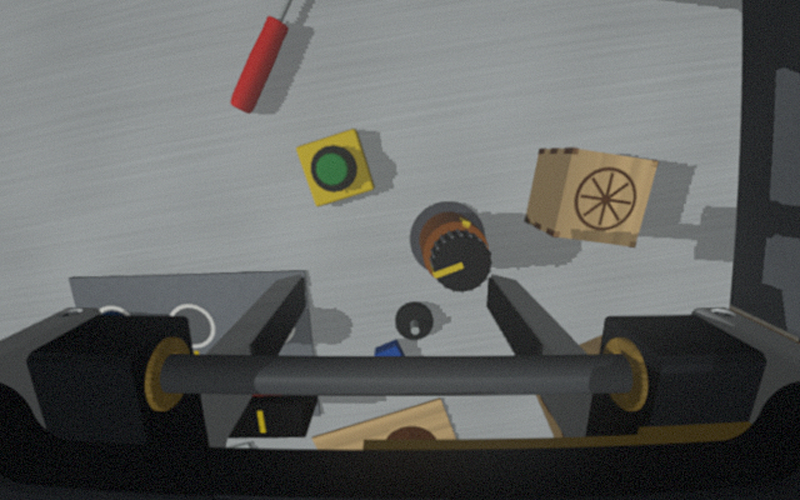

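View pics/s9.png

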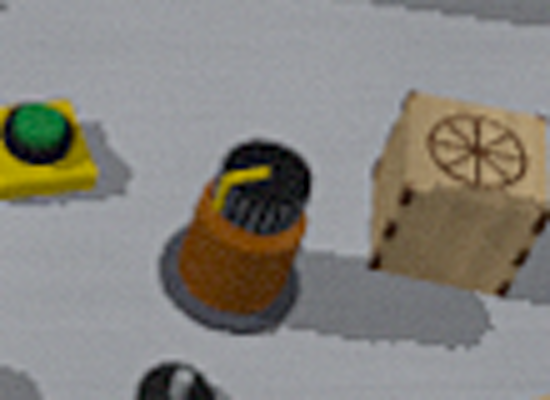

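The cap (459,260) is unscrewed. Its stripe points to (437,271), while the jar's bar shows at (466,224). I'll compute the angle and refine the centre.

```bash
python3 - <<'E'
from t2 import *
c=cam('wrist'); H=hsv(c)
y=(H[...,0]>18)&(H[...,0]<36)&(H[...,1]>130)&(H[...,2]>80)
k=cv2.connectedComponentsWithStats(y.astype(np.uint8))
for s,ce in zip(k[2][1:],k[3][1:]):
    if s[4]>3 and abs(ce[0]-367)<45 and abs(ce[1]-195)<40: print(s[4],ce,onplane(c,[ce],.08),onplane(c,[ce],.11))
W=world(c); b=near(c,(.537,.383),.11,.035)&(W[...,2]>.104)&(W[...,2]<.116)
P=W[b][:,:2]; print(len(P),P.mean(0),cv2.minEnclosingCircle((P*1000).astype(np.float32)))
b=near(c,(.537,.38),.08,.06)&(W[...,2]>.06)&(W[...,2]<.083); P=W[b][:,:2];print(len(P),cv2.minEnclosingCircle((P*1000).astype(np.float32)))
t=cam('top');W=world(t);b=near(t,(.537,.38),.11,.045)&(W[...,2]>.1)&(W[...,2]<.12)
P=grid(t,.11)[b]; print('top',len(P),P.mean(0),cv2.minEnclosingCircle((P*1000).astype(np.float32)))
E
```

```text
38 [373.34210526 177.28947368] [[0.50721953 0.39674531 0.08      ]] [[0.50101425 0.39181141 0.11      ]]
157 [359.00636943 215.28025478] [[0.55274529 0.37370588 0.08      ]] [[0.54269968 0.37071547 0.11      ]]
1753 [0.53773321 0.38417186] ((539.2333374023438, 384.6231384277344), 28.587478637695312)
580 ((537.650634765625, 383.70318603515625), 34.41468048095703)
top 5 [0.56071791 0.37177388] ((560.16455078125, 371.472412109375), 4.221546649932861)
```

```bash
python3 - <<'E'
from h import *
plan((.538,.384,.15),3.1)
E
```

```text
t 26.1 pos [0.5011 0.328  0.2562] yaw 2.988 q [ 0.52  0.38  1.3  -0.    1.47 -0.9 ]
shift rows 4 [-0.233  0.509  0.884]
turn rows 1 rz -0.933
```

Call:
{"fn": "send_rows", "kwargs": {"motion": [[[-0.31, 0.68, 0], [0, 0, 0], 1], [[-0.31, 0.68, 0.6], [0, 0, 0], 1], [[-0.31, 0.68, 1], [0, 0, 0], 1], [[0, 0, 1], [0, 0, 0], 1], [[0, 0, 0.93], [0, 0, 0], 1], [[0, 0, 0], [0, 0, 0], 1], [[0, 0, 0], [0, 0, 0], 1]]}}

```text
time_s: 26.8
ee_pos: [0.538, 0.3848, 0.1519]
eef_rot: [-3.141, -0.0, 2.989]
force: [-0.1, 0.5, 0.2]
grip_width: 0.0938
grip_force: 0.0
```

```bash
python3 - <<'E'
from t2 import *
c=cam('wrist'); 
W=world(c); b=near(c,(.538,.384),.11,.035)&(W[...,2]>.104)&(W[...,2]<.116)
P=W[b][:,:2]; P2=grid(c,.11)[b]; print(len(P),P.mean(0),P2.mean(0),cv2.minEnclosingCircle((P*1000).astype(np.float32)))
print(tin2(c,(.538,.384),.11))
plan((.538,.384,.089))
E
```

```text
3685 [0.53772822 0.38448409] [0.53784036 0.38446547] ((539.16455078125, 384.2109680175781), 28.61239242553711)
(array([542.5, 373.1], dtype=float32), array([ 7.2, 24.5]), -1.3444384336471558, 268)
t 26.85 pos [0.5383 0.3851 0.1531] yaw 2.9887 q [ 0.57  0.59  1.23 -0.    1.32 -0.85]
shift rows 3 [ 0.003 -0.014  0.712]
```

Aligned. I'll go down, grip and turn clockwise.

Call:
{"fn": "send_rows", "kwargs": {"motion": [[[0, -0.02, 0.71], [0, 0, 0], 1], [[0, -0.02, 0.71], [0, 0, 0], 1], [[0, 0, 0.71], [0, 0, 0], 1], [[0, 0, 0], [0, 0, 0], 1], [[0, 0, 0], [0, 0, 0], -1], [[0, 0, 0], [0, 0, 0], -1], [[0, 0, 0], [0, 0, 0], -1], [[0, 0, 0], [0, 0, 0], -1], [[0, 0, 0], [0, 0, 0], -1], [[0, 0, 0], [0, 0, 0], -1]], "squeeze": 18}}

```text
time_s: 27.85
ee_pos: [0.5376, 0.3849, 0.088]
eef_rot: [3.14, 0.001, 2.99]
force: [1.8, 6.5, 2.6]
grip_width: 0.0538
grip_force: 18.0
```

Call:
{"fn": "send_rows", "kwargs": {"motion": [[[0, 0, 0], [0, 0, 0.9], -1], [[0, 0, 0], [0, 0, 0.9], -1], [[0, 0, 0], [0, 0, 0.9], -1], [[0, 0, 0], [0, 0, 0.9], -1], [[0, 0, 0], [0, 0, 0.9], -1], [[0, 0, 0], [0, 0, 0.9], -1], [[0, 0, 0], [0, 0, 0.9], -1], [[0, 0, 0], [0, 0, 0.9], -1], [[0, 0, 0], [0, 0, 0.9], -1], [[0, 0, 0], [0, 0, 0.9], -1], [[0, 0, 0], [0, 0, 0.9], -1], [[0, 0, 0], [0, 0, 0.9], -1]]}}

```text
time_s: 29.05
ee_pos: [0.5384, 0.3858, 0.0881]
eef_rot: [3.138, -0.003, 1.689]
force: [9.7, 11.5, -4.9]
grip_width: 0.0535
grip_force: 18.0
```

```bash
python3 - <<'E'
from h import *
o=get_obs();print(o['moment'],o['eef_rot'][2],o['qpos'])
E
```

```text
[ 2.20010276 -1.70927909  0.1216627 ] 1.6893436619899656 [5.65924589e-01 6.51952962e-01 1.28810087e+00 1.26388645e-03
 1.19643650e+00 4.46924766e-01]
```

Call:
{"fn": "send_rows", "kwargs": {"motion": [[[0.03, 0.03, 0], [0, 0, 0.9], -1], [[0, 0, 0], [0, 0, 0.9], -1], [[0, 0, 0], [0, 0, 0.9], -1], [[0, 0, 0], [0, 0, 0.9], -1], [[0, 0, 0], [0, 0, 0.9], -1], [[0, 0, 0], [0, 0, 0.9], -1], [[0, 0, 0], [0, 0, 0.9], -1], [[0, 0, 0], [0, 0, 0.6], -1], [[0, 0, 0], [0, 0, 0.4], -1], [[0, 0, 0], [0, 0, 0], -1]]}}

```text
time_s: 30.05
ee_pos: [0.5393, 0.3856, 0.0881]
eef_rot: [3.141, -0.003, 0.815]
force: [7.9, 4.9, -2.1]
grip_width: 0.0536
grip_force: 18.0
```

```bash
python3 - <<'E'
from h import *
o=get_obs();print(o['moment'],o['eef_rot'][2],o['force'])
E
```

```text
[ 0.83099776 -1.38848038 -0.03382412] 0.8153780595871092 [ 7.86892144  4.90140787 -2.10604971]
```

Call:
{"fn": "send_rows", "kwargs": {"motion": [[[0, 0, 0], [0, 0, 0.4], -1], [[0, 0, 0], [0, 0, 0.4], -1], [[0, 0, 0], [0, 0, 0.3], -1], [[0, 0, 0], [0, 0, 0], -1]]}}

```text
time_s: 30.45
ee_pos: [0.5389, 0.3851, 0.0881]
eef_rot: [3.141, -0.002, 0.685]
force: [4.8, -1.2, 1.8]
grip_width: 0.0536
grip_force: 18.0
```

```bash
python3 - <<'E'
from t2 import *
o=get_obs();print(o['moment'],o['eef_rot'][2],o['force'])
c=cam('wrist'); save('w10',c['pixels'][100:300,180:460],2)
print(tin2(c,(.538,.384),.11))
E
```

```text
[-0.17018327 -0.91045907  0.45448309] 0.6852153823883702 [ 4.75720554 -1.18763265  1.81459258]
(array([528.1, 389.1], dtype=float32), array([ 7.3, 25.3]), -0.4298107922077179, 505)
```

View pics/w10.png

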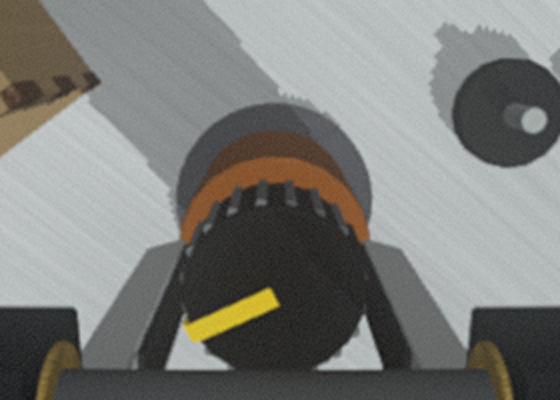

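Call:
{"fn": "send_rows", "kwargs": {"motion": [[[0, 0, 0], [0, 0, 0.4], -1], [[0, 0, 0], [0, 0, 0.4], -1], [[0, 0, 0], [0, 0, 0], -1], [[0, 0, 0], [0, 0, 0], -1]]}}

```text
time_s: 30.9
ee_pos: [0.5387, 0.3849, 0.088]
eef_rot: [3.141, -0.001, 0.592]
force: [5.0, -2.7, 2.8]
grip_width: 0.0536
grip_force: 18.0
```

```bash
python3 - <<'E'
from t2 import *
o=get_obs();print(o['moment'],o['eef_rot'][2],o['force'])
c=cam('wrist'); print(tin2(c,(.538,.384),.11))
E
```

```text
[-0.51098656 -0.94136224  0.39488996] 0.5915042793281158 [ 4.98933547 -2.66782561  2.83458129]
(array([528. , 389.1], dtype=float32), array([ 7.3, 25.3]), -0.429810494184494, 500)
```

The stripe stays put while the grip slips, so the cap is at its stop. I'll release it, go up and check everything.

Call:
{"fn": "send_rows", "kwargs": {"motion": [[[0, 0, 0], [0, 0, 0], 1], [[0, 0, 0], [0, 0, 0], 1], [[0, 0, 0], [0, 0, 0], 1], [[0, 0, 0], [0, 0, 0], 1], [[0, 0, -0.5], [0, 0, 0], 1], [[0, 0, -1], [0, 0, 0], 1], [[0, 0, -1], [0, 0, 0], 1], [[0, 0, -1], [0, 0, 0], 1], [[0, 0, -1], [0, 0, 0], 1], [[0, 0, -1], [0, 0, 0], 1], [[0, 0, 0], [0, 0, 0], 1]]}}

```text
time_s: 32.05
ee_pos: [0.539, 0.3857, 0.2587]
eef_rot: [3.142, -0.008, 0.59]
force: [-0.2, 0.1, 0.2]
grip_width: 0.0939
grip_force: 0.0
```

```bash
python3 - <<'E'
from t2 import *
plan((.42,.15,.28))
c=cam('wrist'); print('cap',tin2(c,(.538,.384),.11))
H=hsv(c); y=near(c,(.538,.384),.08,.042)&(H[...,0]>18)&(H[...,0]<36)&(H[...,1]>130)&(H[...,2]>80)
k=cv2.connectedComponentsWithStats(y.astype(np.uint8))
for s,ce in zip(k[2][1:],k[3][1:]): print(s[4],ce.round(),onplane(c,[ce],.08))
E
```

```text
t 32.05 pos [0.539  0.3857 0.2587] yaw 0.5896 q [0.57 0.53 1.08 0.   1.52 1.55]
shift rows 8 [-0.957  0.541 -0.097]
cap (array([528.1, 389.4], dtype=float32), array([ 7. , 25.3]), -0.4332655966281891, 135)
142 [307. 193.] [[0.52110914 0.38683839 0.08      ]]
2 [295. 194.] [[0.51123548 0.39876911 0.08      ]]
```

Call:
{"fn": "send_rows", "kwargs": {"motion": [[[-0.96, 0.54, -0.1], [0, 0, 0], 1], [[-0.96, 0.54, -0.1], [0, 0, 0], 1], [[-0.96, 0.54, -0.1], [0, 0, 0], 1], [[-0.96, 0.54, -0.1], [0, 0, 0], -1], [[-0.96, 0.54, -0.1], [0, 0, 0], -1], [[-0.96, 0.54, -0.1], [0, 0, 0], -1], [[-0.96, 0.54, -0.1], [0, 0, 0], -1], [[-0.96, 0.54, -0.1], [0, 0, 0], -1], [[0, 0, 0], [0, 0, 0], -1], [[0, 0, 0], [0, 0, 0], -1]]}}

```text
time_s: 33.1
ee_pos: [0.4185, 0.1491, 0.2765]
eef_rot: [-3.141, -0.0, 0.588]
force: [0.5, 0.8, -0.5]
grip_width: 0.0408
grip_force: 0.0
```

```bash
python3 - <<'E'
from t2 import *
c=cam('wrist'); save('w11',c['pixels'],1)
H=hsv(c)
for n,p in(('blue',(.594,-.059)),('green',(.616,.1505))):
    try: print(n,tin(c,p,.059)); print(tin2(c,p,.059))
    except Exception as e: print(n,'fail')
def btn(c):
    H=hsv(c); m=near(c,(.435,.269),.026,.05)&(H[...,0]>40)&(H[...,0]<85)&(H[...,1]>90); W=world(c)
    P=grid(c,.026)[m]; print('btn',len(P),P.mean(0),cv2.minEnclosingCircle((P*1000).astype(np.float32)),np.median(W[m],0))
btn(c)
t=cam('top'); btn(t); print('tag',tag(t,(.564,-.354),.018))
s=cam('scene'); save('s11',s['pixels'][140:300,120:520],2); print('tag',tag(s,(.564,-.354),.018)); btn(s)
E
```

```text
blue (array([ 0.59261295, -0.05527072]), array([ 0.59275928, -0.05502143]), 28.497657775878906, 'dir', np.float64(-0.42460673089358525), 'line', np.float32(-0.13040079), np.int64(1156), np.int64(116))
(array([605.6, -60.8], dtype=float32), array([ 9.6, 23.2]), -0.1290149688720703, 126)
green (array([0.61603651, 0.15175745]), array([0.61605304, 0.15174911]), 27.199504852294922, 'dir', np.float64(-0.1570623612171826), 'line', np.float32(-0.14428255), np.int64(1434), np.int64(143))
(array([628.9, 149.7], dtype=float32), array([ 9.7, 21.8]), -0.1450413316488266, 148)
btn 474 [0.43616652 0.27220474] ((436.26220703125, 271.93780517578125), 17.305133819580078) [0.43766684 0.26894405 0.04254761]
btn 0 [nan nan] ((0.0, 0.0), 0.0) [nan nan nan]
tag (array([ 0.56246136, -0.35231754]), (71.54622650146484, 37.216529846191406), np.float64(-0.09349106901555881), 169)
tag (array([ 0.56481482, -0.35433682]), (74.40199279785156, 36.6538200378418), np.float64(-0.08981577355319459), 120)
btn 82 [0.43016534 0.2703809 ] ((430.5406494140625, 270.48040771484375), 20.28875160217285) [0.44400527 0.26615066 0.04097781]<stdin>:9: RuntimeWarning: Mean of empty slice.
  ret = um.true_divide(
  return _methods._mean(a, axis=axis, dtype=dtype,
```

View pics/s11.png

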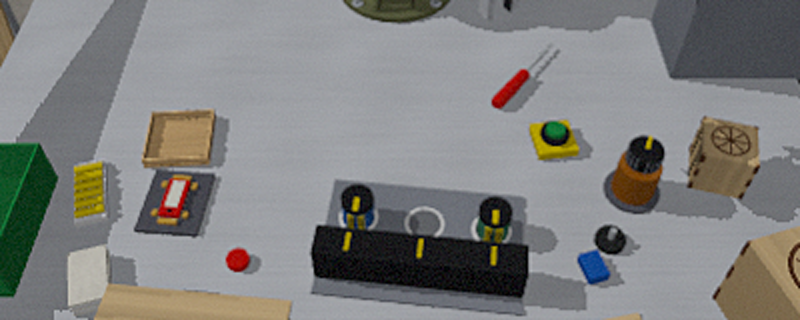

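All is in place: both tins are on their pads facing the block, the tag is on the stage and the cap is tight. The button top is at about (0.437, 0.269, 0.041), so I'll press it with the fingers shut.

```bash
python3 - <<'E'
from h import *
plan((.437,.269,.12))
E
```

```text
t 33.25 pos [0.4188 0.1499 0.2761] yaw 0.5901 q [0.26 0.01 1.69 0.   1.44 1.24]
shift rows 6 [ 0.453 -0.493  0.867]
```

Call:
{"fn": "send_rows", "kwargs": {"motion": [[[0.45, -0.49, 0.87], [0, 0, 0], -1], [[0.45, -0.49, 0.87], [0, 0, 0], -1], [[0.45, -0.49, 0.87], [0, 0, 0], -1], [[0.45, -0.49, 0.87], [0, 0, 0], -1], [[0.45, -0.49, 0.87], [0, 0, 0], -1], [[0.45, -0.49, 0.87], [0, 0, 0], -1], [[0, 0, 0.6], [0, 0, 0], -1], [[0, 0, 0.6], [0, 0, 0], -1], [[0, 0, 0.4], [0, 0, 0], -1], [[0, 0, 0], [0, 0, 0], -1]]}}

```text
time_s: 34.25
ee_pos: [0.4362, 0.2676, 0.0702]
eef_rot: [-3.141, 0.003, 0.59]
force: [-0.3, -0.4, 1.1]
grip_width: 0.0006
grip_force: 0.0
```

```bash
python3 - <<'E'
from h import *
plan((.437,.269,.045)); o=get_obs(); print(o['force'],o['grip_width'])
c=cam('wrist');H=hsv(c); m=near(c,(.435,.269),.041,.05)&(H[...,0]>40)&(H[...,0]<85)&(H[...,1]>90); W=world(c)
P=grid(c,.041)[m]; print('btn',len(P),P.mean(0),cv2.minEnclosingCircle((P*1000).astype(np.float32)),np.median(W[m],0))
E
```

```text
t 34.25 pos [0.4362 0.2676 0.0702] yaw 0.5899 q [ 0.48  0.38  1.76 -0.    1.01  1.46]
shift rows 1 [ 0.051 -0.022  0.841]
[-0.25655112 -0.43331098  1.12230753] 0.0005635623506863228
btn 1082 [0.44191295 0.27247546] ((429.94970703125, 256.4500732421875), 33.107852935791016) [0.44317569 0.27388274 0.04225676]
```

Call:
{"fn": "send_rows", "kwargs": {"motion": [[[0.05, -0.02, 0.6], [0, 0, 0], -1], [[0, 0, 0.3], [0, 0, 0], -1], [[0, 0, 0.1], [0, 0, 0], -1], [[0, 0, 0.1], [0, 0, 0], -1], [[0, 0, 0], [0, 0, 0], -1]]}}

```text
time_s: 34.8
ee_pos: [0.438, 0.2691, 0.0393]
eef_rot: [3.142, -0.0, 0.589]
force: [-0.8, -0.8, 2.8]
grip_width: 0.0005
grip_force: 1.5
```

Call:
{"fn": "send_rows", "kwargs": {"motion": [[[0, 0, 0.1], [0, 0, 0], -1], [[0, 0, 0.05], [0, 0, 0], -1], [[0, 0, 0], [0, 0, 0], -1], [[0, 0, 0], [0, 0, 0], -1]]}}

```text
time_s: 35.2
ee_pos: [0.4383, 0.2692, 0.036]
eef_rot: [3.141, -0.001, 0.589]
force: [-7.0, -3.3, 19.3]
grip_width: 0.0002
grip_force: 9.9
```

19 N is well past the 5 N spring, so the button is fully down. I'll retract and go for the tag.

Call:
{"fn": "send_rows", "kwargs": {"motion": [[[0, 0, -0.5], [0, 0, 0], -1], [[0, 0, -1], [0, 0, 0], -1], [[0, 0, -1], [0, 0, 0], -1], [[0, 0, -1], [0, 0, 0], -1], [[0, 0, -1], [0, 0, 0], -1], [[0, 0, 0], [0, 0, 0], -1], [[0, 0, 0], [0, 0, 0], -1]]}}

```text
time_s: 35.9
ee_pos: [0.438, 0.269, 0.1695]
eef_rot: [3.141, -0.001, 0.589]
force: [-0.2, 0.5, -1.0]
grip_width: 0.0004
grip_force: 0.0
```

```bash
python3 - <<'E'
from h import *
plan((.42,-.05,.2)); plan((.564,-.354,.16),-.09)
E
```

```text
t 35.9 pos [0.438  0.269  0.1695] yaw 0.5894 q [0.48 0.25 1.67 0.   1.22 1.46]
shift rows 9 [-0.712  0.945 -0.114]
t 35.9 pos [0.438  0.269  0.1695] yaw 0.5894 q [0.48 0.25 1.67 0.   1.22 1.46]
shift rows 20 [-0.403  0.98   0.016]
turn rows 6 rz 0.944
```

Call:
{"fn": "send_rows", "kwargs": {"motion": [[[-0.4, 0.98, 0], [0, 0, 0], -1], [[-0.4, 0.98, 0], [0, 0, 0], -1], [[-0.4, 0.98, 0], [0, 0, 0], -1], [[-0.4, 0.98, 0], [0, 0, 0], -1], [[-0.4, 0.98, 0], [0, 0, 0], -1], [[-0.4, 0.98, 0], [0, 0, 0], -1], [[-0.4, 0.98, 0], [0, 0, 0], -1], [[-0.4, 0.98, 0], [0, 0, 0], -1], [[-0.4, 0.98, 0], [0, 0, 0], -1], [[-0.4, 0.98, 0], [0, 0, 0], -1], [[-0.4, 0.98, 0], [0, 0, 0], -1], [[-0.4, 0.98, 0], [0, 0, 0], -1]]}}

```text
time_s: 37.1
ee_pos: [0.5139, -0.1056, 0.1679]
eef_rot: [-3.14, 0.001, 0.589]
force: [0.7, 0.3, 0.5]
grip_width: 0.0008
grip_force: 0.0
```

Call:
{"fn": "send_rows", "kwargs": {"motion": [[[-0.4, 0.98, 0], [0, 0, 0], 0.1], [[-0.4, 0.98, 0], [0, 0, 0], 0.1], [[-0.4, 0.98, 0], [0, 0, 0], 0.1], [[-0.4, 0.98, 0], [0, 0, 0], 0.1], [[-0.4, 0.98, 0], [0, 0, 0], 0.1], [[-0.4, 0.98, 0], [0, 0, 0], 0.1], [[-0.4, 0.98, 0], [0, 0, 0], 0.1], [[-0.4, 0.98, 0], [0, 0, 0], 0.1]]}}

```text
time_s: 37.9
ee_pos: [0.5649, -0.3543, 0.1675]
eef_rot: [-3.139, 0.001, 0.589]
force: [-0.0, 0.6, -0.9]
grip_width: 0.0513
grip_force: 0.0
```

Call:
{"fn": "send_rows", "kwargs": {"motion": [[[0, 0, 0], [0, 0, 0.94], 0.1], [[0, 0, 0], [0, 0, 0.94], 0.1], [[0, 0, 0], [0, 0, 0.94], 0.1], [[0, 0, 0], [0, 0, 0.94], 0.1], [[0, 0, 0], [0, 0, 0.94], 0.1], [[0, 0, 0], [0, 0, 0.94], 0.1], [[0, 0, 0], [0, 0, 0], 0.1], [[0, 0, 0], [0, 0, 0], 0.1]]}}

```text
time_s: 38.7
ee_pos: [0.565, -0.3531, 0.1683]
eef_rot: [-3.141, 0.001, -0.084]
force: [-0.0, 0.3, 0.8]
grip_width: 0.0518
grip_force: 0.0
```

```bash
python3 - <<'E'
from h import *
c=cam('wrist'); t=tag(c,(.564,-.354),.018); print(t)
plan((*t[0],.0145),t[2],n=6)
E
```

```text
(array([ 0.56252216, -0.3542124 ]), (70.22162628173828, 33.83214569091797), np.float64(-0.08945318417078063), 953)
t 38.75 pos [ 0.5651 -0.3531  0.1685] yaw -0.0843 q [-0.61  0.59  1.19  0.    1.36  1.04]
shift rows 6 [-0.013  0.008  0.856]
turn rows 1 rz 0.043
```

Call:
{"fn": "send_rows", "kwargs": {"motion": [[[-0.01, 0.01, 0.9], [0, 0, 0.04], 0.1], [[-0.01, 0.01, 0.9], [0, 0, 0], 0.1], [[-0.01, 0.01, 0.9], [0, 0, 0], 0.1], [[-0.01, 0.01, 0.9], [0, 0, 0], 0.1], [[-0.01, 0, 0.9], [0, 0, 0], 0.1], [[0, 0, 0.55], [0, 0, 0], 0.1], [[0, 0, 0], [0, 0, 0], -1], [[0, 0, 0], [0, 0, 0], -1], [[0, 0, 0], [0, 0, 0], -1], [[0, 0, 0], [0, 0, 0], -1], [[0, 0, 0], [0, 0, 0], -1]], "squeeze": 12}}

```text
time_s: 39.85
ee_pos: [0.5639, -0.3545, 0.0188]
eef_rot: [3.141, -0.001, -0.092]
force: [-0.7, -0.5, 0.5]
grip_width: 0.0149
grip_force: 0.0
```

Call:
{"fn": "send_rows", "kwargs": {"motion": [[[0, 0, -0.8], [0, 0, 0], -1], [[0, 0, -0.8], [0, 0, 0], -1], [[0, 0, 0], [0, 0, 0], -1]]}}

```text
time_s: 40.15
ee_pos: [0.5651, -0.3552, 0.0699]
eef_rot: [3.139, -0.005, -0.092]
force: [-0.3, -0.2, 1.0]
grip_width: 0.0002
grip_force: 0.0
```

```bash
python3 - <<'E'
from h import *
c=cam('wrist');p=get_obs()['ee_pos']; print(tag(c,p[:2],p[2]+.005),p)
plan((.434,-.3685,.065),.06)
E
```

```text
(array([ 0.58847308, -0.35673312]), (36.27745056152344, 26.05548858642578), np.float64(-0.07597119746836345), 1300) [ 0.56436295 -0.35474794  0.06779664]
t 40.2 pos [ 0.5644 -0.3547  0.0678] yaw -0.0921 q [-0.62  0.68  1.29  0.    1.17  1.05]
shift rows 5 [-0.857  0.171  0.016]
turn rows 2 rz -0.634
```

The fingers closed just above the tag. I'll open them and go lower.

Call:
{"fn": "send_rows", "kwargs": {"motion": [[[0, 0, -0.5], [0, 0, 0], 0.1], [[0, 0, 0], [0, 0, 0], 0.1], [[0, 0, 0], [0, 0, 0], 0.1], [[0, 0, 0], [0, 0, 0], 0.1], [[0, 0, 0], [0, 0, 0], 0.1]]}}

```text
time_s: 40.7
ee_pos: [0.5634, -0.3541, 0.0803]
eef_rot: [-3.141, 0.001, -0.092]
force: [0.9, -0.0, -0.1]
grip_width: 0.037
grip_force: 0.0
```

```bash
python3 - <<'E'
from h import *
c=cam('wrist'); t=tag(c,(.564,-.354),.018); print(t)
plan((*t[0],.0135),t[2],n=3)
E
```

```text
(array([ 0.56286096, -0.35416858]), (69.93785858154297, 34.26361083984375), np.float64(-0.09060406923585873), 1741)
t 40.75 pos [ 0.5635 -0.3542  0.0804] yaw -0.0922 q [-0.62  0.67  1.28  0.    1.2   1.05]
shift rows 3 [-0.006  0.001  0.744]
turn rows 1 rz -0.013
```

Call:
{"fn": "send_rows", "kwargs": {"motion": [[[0, 0, 0], [0, 0, 0], 0.1], [[0, 0, 0], [0, 0, 0], 0.1], [[0, 0, 0.9], [0, 0, 0], 0.1], [[0, 0, 0.8], [0, 0, 0], 0.1], [[0, 0, 0.4], [0, 0, 0], 0.1], [[0, 0, 0.15], [0, 0, 0], 0.1], [[0, 0, 0], [0, 0, 0], 0.1]]}}

```text
time_s: 41.45
ee_pos: [0.5637, -0.3543, 0.0135]
eef_rot: [-3.142, 0.0, -0.092]
force: [-0.0, 0.6, -0.2]
grip_width: 0.0517
grip_force: 0.0
```

Call:
{"fn": "send_rows", "kwargs": {"motion": [[[0, 0, 0], [0, 0, 0], -1], [[0, 0, 0], [0, 0, 0], -1], [[0, 0, 0], [0, 0, 0], -1], [[0, 0, 0], [0, 0, 0], -1], [[0, 0, 0], [0, 0, 0], -1], [[0, 0, -0.8], [0, 0, 0], -1], [[0, 0, -0.8], [0, 0, 0], -1], [[0, 0, 0], [0, 0, 0], -1], [[0, 0, 0], [0, 0, 0], -1]]}}

```text
time_s: 42.35
ee_pos: [0.5635, -0.3542, 0.0611]
eef_rot: [3.142, -0.0, -0.092]
force: [0.5, 0.4, -0.4]
grip_width: 0.0334
grip_force: 12.0
```

```bash
python3 - <<'E'
from h import *
c=cam('wrist');p=get_obs()['ee_pos']; print(tag(c,p[:2],p[2]+.005),p)
plan((.434,-.3685,.065),.06)
E
```

```text
(array([ 0.56413922, -0.35459546]), (68.76365661621094, 33.98287582397461), np.float64(-0.09062151294099863), 2918) [ 0.56318568 -0.35397147  0.06027346]
t 42.4 pos [ 0.5632 -0.354   0.0603] yaw -0.0922 q [-0.62  0.69  1.29  0.    1.16  1.05]
shift rows 5 [-0.849  0.176 -0.031]
turn rows 2 rz -0.634
```

Call:
{"fn": "send_rows", "kwargs": {"motion": [[[-0.85, 0.18, 0], [0, 0, 0], -1], [[-0.85, 0.18, 0], [0, 0, 0], -1], [[-0.85, 0.18, 0], [0, 0, 0], -1], [[-0.85, 0.18, 0], [0, 0, 0], -1], [[-0.85, 0.18, 0], [0, 0, 0], -1], [[0, 0, 0], [0, 0, -0.63], -1], [[0, 0, 0], [0, 0, -0.63], -1], [[0, 0, 0.6], [0, 0, 0], -1], [[0, 0, 0.6], [0, 0, 0], -1], [[0, 0, 0.3], [0, 0, 0], -1], [[0, 0, 0], [0, 0, 0], -1], [[0, 0, 0], [0, 0, 0], -1]]}}

```text
time_s: 43.6
ee_pos: [0.4342, -0.3694, 0.0165]
eef_rot: [-3.141, 0.0, 0.059]
force: [1.0, 0.2, -0.3]
grip_width: 0.0338
grip_force: 12.0
```

```bash
python3 - <<'E'
from h import *
plan((.434,-.3685,.0095),.06)
E
```

```text
t 43.6 pos [ 0.4342 -0.3694  0.0165] yaw 0.059 q [-0.77  0.57  1.62 -0.    0.95  0.74]
shift rows 1 [-0.005 -0.031  0.233]
turn rows 1 rz -0.008
```

Call:
{"fn": "send_rows", "kwargs": {"motion": [[[0, 0, 0.15], [0, 0, 0], -1], [[0, 0, 0.07], [0, 0, 0], -1], [[0, 0, 0], [0, 0, 0], -1], [[0, 0, 0], [0, 0, 0], 0], [[0, 0, 0], [0, 0, 0], 0], [[0, 0, 0], [0, 0, 0], 0], [[0, 0, -0.6], [0, 0, 0], 0], [[0, 0, -1], [0, 0, 0], 0], [[0, 0, -1], [0, 0, 0], 0], [[0, 0, -1], [0, 0, 0], 1], [[0, 0, -1], [0, 0, 0], 1], [[0, 0, -1], [0, 0, 0], 1]]}}

```text
time_s: 44.8
ee_pos: [0.4341, -0.3693, 0.1792]
eef_rot: [3.142, -0.0, 0.059]
force: [0.9, -0.7, 0.0]
grip_width: 0.0677
grip_force: 0.0
```

Call:
{"fn": "send_rows", "kwargs": {"motion": [[[-0.5, 0.5, -1], [0, 0, 0], 1], [[-0.5, 0.5, -1], [0, 0, 0], 1], [[-0.5, 0.5, -1], [0, 0, 0], 1], [[-0.5, 0.5, -1], [0, 0, 0], 1], [[0, 0, 0], [0, 0, 0], 1], [[0, 0, 0], [0, 0, 0], 1]]}}

```text
time_s: 45.4
ee_pos: [0.3777, -0.4329, 0.2977]
eef_rot: [3.141, -0.0, 0.058]
force: [0.3, 0.0, -0.7]
grip_width: 0.0942
grip_force: 0.0
```

```bash
python3 - <<'E'
from t2 import *
c=cam('wrist'); print(tag(c,(.434,-.3685),.014))
save('w12',c['pixels'],1.2)
W=world(c); m=near(c,(.434,-.3685),.014,.012); print('tag z',np.median(W[m][:,2]))
for n in ('wrist','top'):
    d=c if n=='wrist' else cam('top')
    for p in((.594,-.059),(.616,.1505)):
        try: print(n,tin(d,p,.059)); print(tin2(d,p,.059))
        except Exception as e: print('fail')
s=cam('scene'); print(tin2(s,(.594,-.059),.059),tin2(s,(.616,.1505),.059),'cap',tin2(s,(.538,.384),.11))
E
```

```text
(array([ 0.43294385, -0.36990689]), (69.38520812988281, 34.541542053222656), np.float64(0.060158532854395874), 533)
tag z 0.014815328872660098
fail
fail
top (array([ 0.5916602, -0.0577827]), array([ 0.59233264, -0.05666903]), 25.56681251525879, 'dir', np.float64(-0.17336009761220209), 'line', np.float32(-0.076011665), np.int64(237), np.int64(35))
(array([605.5, -60.2], dtype=float32), array([23.2, 11.5]), -0.10483688861131668, 39)
top (array([0.61563411, 0.15128903]), array([0.6154425 , 0.15140619]), 25.46363067626953, 'dir', np.float64(-0.10493951661885013), 'line', np.float32(-0.25566053), np.int64(233), np.int64(37))
(array([628.1, 150.1], dtype=float32), array([13. , 24.3]), -0.16826513409614563, 41)
(array([603.6, -61.4], dtype=float32), array([22.4,  9.1]), -0.09041992574930191, 25) (array([627.7, 149.3], dtype=float32), array([ 9. , 21.9]), -0.09023933112621307, 25) cap (array([528.9, 388.5], dtype=float32), array([ 9.2, 25.3]), -0.3743014931678772, 20)h.py:51: RuntimeWarning: Mean of empty slice.
  yy=y&(np.linalg.norm(G-ce,axis=2)<r*.95); s=G[yy].mean(0)
  ret = um.true_divide(
h.py:50: RuntimeWarning: Mean of empty slice.
  ce2=G[inn].mean(0); ce=ce2
```

View pics/w12.png

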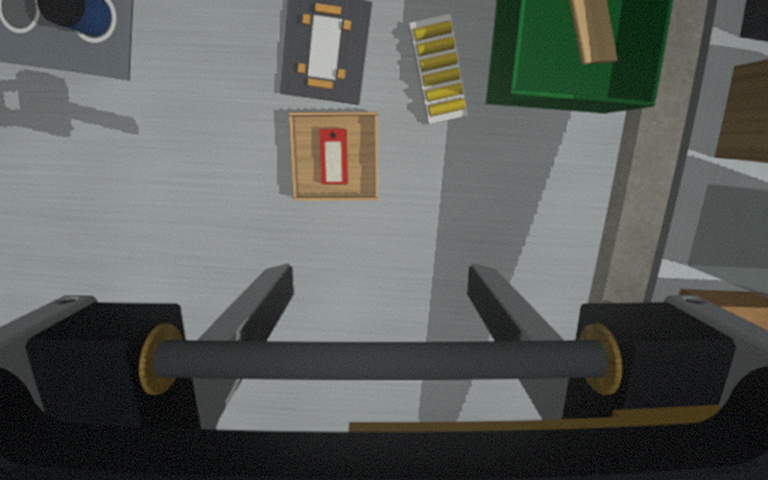

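The tag lies flat and centred in the tray (333,157), both tins are unchanged on their pads and the cap is tight. Handing in.

```bash
python3 -c "
from station import *
print(hand_in())"
```

```text
the job is handed in; nothing more can be done
None
```

I handed the job in: the cap is tight, the blue and green tins are on pads 3 and 1 facing the reader (there was no white tin), the button was pressed fully with the tag on the stage, and the tag now lies flat in the tray.

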